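# Put away the washed parts of the bun filling machine

## Task

Sort the three washed machine parts lying on the bench nearest the robot: put the grooved roll and the filling nozzle flat on the floor of the totes that already hold one of their kind. The flat white plate must drain first: lean it lengthwise against the sloping rest with its lower end on the ledge and let go of it; then take it by its raised end and stand it upright on its short edge in the slot of the rack, leaving the bowl, the bottle and the bun where they are.

Things in the scene. Friction and masses are not known exactly. Their poses are not given: they have to be found in the camera images.
- plate: Flat white plastic guide plate, 150 (x) by 65 (y) by 18 (z) mm, with two dark bolt holes on one face; the same either end up. Starts flat on the bench, its length within about 20 degrees of the robot's x. Origin: centre of its underside as it lies at the start; x along its length, z its thickness.
- plate_center (a point): Middle of the white plate (9 mm above its origin).
- roll: Grooved steel guide roll with square white end blocks, 130 mm long (x). Roll  40 mm diameter and 98 mm long, axis 23 mm above the underside; end blocks 46 by 46 by 16 mm. Starts lying on the bench near the robot. Origin: centre of its underside; x along its length. Grasp it across the roll body at mid-length.
- roll_center (a point): Middle of the roll, on its axis (23 mm above its origin).
- nozzle: Steel filling nozzle, 140 mm long (x): a block 60 (x) by 40 (y) by 36 (z) mm from x = -70 to -10 mm, and a tube of 20 mm diameter from x = -10 to +70 mm, its axis 18 mm above the underside. Starts lying on the bench near the robot. Origin: under the middle of its length; the mass centre is at x = -24 mm. Grasp the block across its 40 mm width at about x = -30 mm.
- nozzle_center (a point): Middle of the nozzle's length, on the tube's axis (18 mm above its origin).
- roll_tote: Grey open tote that already holds a loose grooved roll; fixed to the bench. Outside 230 (x) by 190 (y) by 60 (z) mm, walls and floor 5 mm. Origin: centre of its underside. The roll in it lies along y, centred at about x = +60 mm, so the half at negative x is free. It stands on the robot's left or right.
- nozzle_tote: Grey open tote like the other, which already holds a loose filling nozzle lying along y at about x = +60 mm; the half at negative x is free. Fixed to the bench, on the other side from the roll tote. Origin: centre of its underside.
- rest: Fixed steel draining rest, base 110 x 85 x 8 mm, origin under its middle. A panel 45 mm wide (y), 95 long, slopes 50 degrees to the level; its foot line is at x = +35, z = 20 mm and it rises towards -x (upper face looks to +x and up). At the foot a ledge 24 mm deep stands square to the panel. The plate leaning there sticks out 10 mm each side and 55 mm past the panel top.
- rest_seat (a point): Where the middle of the plate is when it leans properly in the rest: 75 mm up the slope from the ledge and 9 mm off the panel (about x = -6, z = +83 mm in the rest's frame).
- rack: Fixed steel rack with one slot: two upright walls 90 mm long (y), 5 mm thick, reaching up to z = 68 mm, 28 mm apart (inner faces at x = -14 and +14 mm), open at the ends; slot floor at z = 8 mm. The plate stands in it on its 65 by 18 mm end, its 65 mm width along y. Origin: centre of its underside.
- bowl: Steel bowl, 110 mm across and 50 mm high, beyond the work; leave alone. Origin: centre of its underside.
- bottle: White plastic bottle, 60 mm across and 130 mm high, beyond the work; leave alone. Origin: centre of its underside.
- bun: Brown bun, 130 by 60 by 45 mm, beyond the work; leave alone. Origin: centre of its underside.
Mind the look-alikes: they are no part of the job. What is shaped like the rack but green or turquoise is not meant.

How it is judged (in metres and radians):
On the way:
1. the plate leans on the sloping rest, lower end on the ledge, let go of and still (distance between plate_center and rest_seat below 0.025 m and angle between the x axis of plate and the x axis of rest, either way round between 0.72 and 1.02 rad and contact force between plate and rest above 0.3 N and contact force between plate and the fingers below 0.1 N and linear speed of plate below 0.04 m/s), for 0.3 s.
At the end, for the whole second after the job is handed in: Having first drained on the rest, the plate stands on its short edge on the floor of the rack's slot, within 0.22 rad of upright and 35 mm of mid-slot. The roll and the nozzle lie on the floors of their own totes (middles less than 45 mm above the undersides). All are released and still (x of plate_center in the frame of rack between -0.015 and 0.015 m and y of plate_center in the frame of rack between -0.035 and 0.035 m and z of plate_center in the frame of rack between 0.073 and 0.093 m and angle between the x axis of plate and the z axis of rack, either way round below 0.22 rad and contact force between each of plate, roll, nozzle and the fingers below 0.1 N and linear speed of each of plate, roll, nozzle below 0.04 m/s and x of roll_center in the frame of roll_tote between -0.1 and 0.1 m and y of roll_center in the frame of roll_tote between -0.08 and 0.08 m and z of roll_center in the frame of roll_tote between 0.01 and 0.045 m and x of nozzle_center in the frame of nozzle_tote between -0.1 and 0.1 m and y of nozzle_center in the frame of nozzle_tote between -0.08 and 0.08 m and z of nozzle_center in the frame of nozzle_tote between 0.01 and 0.045 m); the robot touches nothing.
It fails at once if a bystander (bowl) is moved by more than 30 mm (distance of bowl from where it was at the start of the episode above 0.03 m).
It fails at once if a bystander (bottle) is moved by more than 30 mm (distance of bottle from where it was at the start of the episode above 0.03 m).
It fails at once if a bystander (bun) is moved by more than 30 mm (distance of bun from where it was at the start of the episode above 0.03 m).
It also fails if it takes over 72 s, if anything falls off the work surface, if the arm or the gripper's body presses on something with over 40 N, if the wrist force passes 120 N, or if a joint passes its speed limit or range.

## Robot

A 6-joint arm with a two-finger parallel gripper is mounted at the origin on the work surface. World frame = base frame: x ahead of the robot, y to its left, z up, the work surface at z = 0. Lengths are in m, angles in degrees, forces in N, time in s.
With the tool pointing down it reaches from about 0.3 to 0.75 m from the base axis. Payload 8.5 kg.
Tool frame: the origin (TCP) lies midway between the tips of the shut fingers; the grasp point (between the pads) lies 19 mm behind it; z points along the fingers, y is the line along which they close (so a half turn about z gives the same grasp; the last joint's range is limited). The gripper opens to 85 mm and grips with 20 to 120 N. Pads are 22 mm wide; open, the fingers measure 114 mm over their backs; the gripper's body (76 mm by 85 mm) begins 54 mm behind the grasp point. The pads swing forward as they close: fully open they stand 13 mm farther back than shut.
Start: joints at [52.408, 21.807, 74.336, -0, 83.858, -12.336], TCP at [0.235, 0.497, 0.231] pointing down, gripper open.
Joint ranges: [-178.18, 178.18], [-50.72, 133.34], [12.68, 142.11], [-81.47, 261.47], [9.98, 163.14], [-165.26, 165.26]. Speed limits (degrees/s): [136.94, 136.94, 180, 180, 180, 180].

## Interface

Orientations are given as a 3x3 rotation matrix whose columns are the frame's x, y, z axes.
In Python, from rig import env gives the robot as it stands. The module is installed in compiled form; this text tells all that it offers.
- The arm moves only by the tool jog_arm, never from a script. Its argument "targets" is a list of rows, each a list of 6 numbers: the shift along the tool's x, y, z in cm, then the turn, a rotation vector about the tool's x, y, z in degrees. A call has 1 to 8 rows; each row is the pose to reach, as a shift and turn from the pose commanded when the call began, along the tool's axes at that moment; what a row does not reach only later rows make up. A row lasts 1/12 s, in which the tool goes at most 41.7 mm and 7.16 degrees, less where a joint would pass 70% of its speed; a pose out of reach is approached as far as the arm can. A call with a gripper value outside its range is refused whole. "hand" is the opening, from 0 (shut) to 1 (fully open), set as the call begins (left out, the last holds). The fingers move at their own pace and stop on an object; "newtons" is the grip in N (left out, the last holds). Time passes only in rows, so rows that repeat a pose let the fingers close. It gives the time, the measured TCP pose, the force, the opening and the grip force at its end, in the units of the state.
- env.observe(): the state, without advancing time (a new reading comes with each control period).
- env.get_image(name): name is "side" or "top" or "wrist"; returns a dict with "frame" (420x560x3 uint8, red, green, blue), "depth" (420x560 float32, m along the optical axis (not along the pixel's ray), 0 where there is no reading), "fovy" (degrees; the focal length in pixels is half the picture's height over the tangent of half this angle, whatever the lens; pixels are square), "cx", "cy" (the principal point, pixels), "cam_to_world" (4x4, takes a point from camera to world coordinates). Camera axes: x right, y down, z forward; pixel columns grow to the right and rows downward; lengths in m; the calibration is good to about 2 mm. The wrist camera is an equidistant fisheye: a pixel r from the principal point sees the ray r / f radians off the axis. A picture is of the moment at which its call begins.
- env.close_job(): hands the job in; it is judged then, once.
Trained networks look in the newest picture that a camera, given by its name, has taken for a name from the list of things; names that differ only in an ending like _2 or _b are one class to them, and where a whole thing is asked for, a point or a joint stands for the part that bears it (a point fixed in the world has none). Each returns a list of dicts, best first, with "score" (0 to 1); they miss things now and then, are a little off and sometimes report something else, mostly with a low value. They report only what shows in the picture. A call takes as long as a camera call. They do not tell look-alikes from the thing itself.
- env.regions_of(camera, target): "pixels" (420x560 bool, what is visible of it) and "point" ([row, column] in pixels, amid what is visible of it).
The state is a dict: "time_s": time; "q": joint angles; "qvel": joint speeds; "joint_efforts": joint torques, N m; "position": TCP position; "tool_rot": TCP orientation; "ft_force": force on the tool from outside, world axes, zero at the start; "wrist_torque": the same for the moment, N m; "grip_width": finger opening in m; "gripper_force": force on a finger pad.
Only numpy, scipy, OpenCV 4.12 (cv2) and the standard library are available. Lean on these libraries where they do the work, as an engineer would, in place of code of your own. Each camera call takes 0.05 s, during which the arm holds its last target. There are 200 camera calls.

## Working session

There is one attempt and no reset: what is moved stays moved. The work goes in short steps, Python scripts to look and compute and a tool call to move; the robot and the scene stay as the last step left them, time stands still between calls to the robot, and variables do not carry over. Pictures are saved under pics/ and viewed, at most 10 in all, crops included, and the job is handed in when it is done.

Besides the shell and the picture viewer there is one more tool, called as name(argument=value, ...), one argument or row to a line, values as JSON. jog_arm: Moves the arm, as the interface text tells. Its arguments: {"type":"object","properties":{"targets":{"type":"array","items":{"type":"array","items":{"type":"number"}}},"hand":{"type":"number"},"newtons":{"type":"number"}},"required":["targets"]}

```bash
mkdir -p pics; cat > h.py <<'E'
import numpy as np, cv2
from rig import env
def cloud(im):
    d=im["depth"];h,w=d.shape;f=h/2/np.tan(np.radians(im["fovy"])/2)
    v,u=np.mgrid[:h,:w]
    P=np.dstack([(u-im["cx"])/f*d,(v-im["cy"])/f*d,d])
    T=np.array(im["cam_to_world"])
    W=P@T[:3,:3].T+T[:3,3]; W[d==0]=np.nan
    return W
E
python3 - <<'E'
from h import *
ims={}
for c in ("top","side"):
    im=env.get_image(c); cv2.imwrite(f"pics/{c}0.png",im["frame"][...,::-1]); W=cloud(im)
    print(c,np.array(im["cam_to_world"]).round(2).tolist(),im["fovy"])
    for n in ("plate","roll","nozzle","roll_tote","nozzle_tote","rest","rack","bowl","bottle","bun"):
        for r in env.regions_of(c,n)[:3]:
            m=r["pixels"]; p=W[m]; p=p[~np.isnan(p[:,0])]
            if len(p)<5: continue
            q=p[:,:2]; (cx,cy),sz,a=cv2.minAreaRect(q.astype(np.float32)*1000)
            print(n,round(r["score"],2),np.array(r["point"]).round().tolist(),"med",np.median(p,0).round(3),"z",np.percentile(p[:,2],[2,98]).round(3),"rect",round(cx),round(cy),np.round(sz),round(a,1))
E
```

```text
top [[-0.02, -0.98, 0.19, 0.34], [-1.0, 0.02, 0.01, -0.02], [-0.02, -0.19, -0.98, 1.15], [0.0, 0.0, 0.0, 1.0]] 56.69130556216643
plate 0.93 [228.0, 230.0] med [0.49  0.161 0.017] z [-0.001  0.022] rect 493 165 [157.  72.] 3.1
plate 0.41 [214.0, 143.0] med [0.536 0.432 0.006] z [0.   0.06] rect 549 416 [193. 236.] 89.2
roll 0.68 [234.0, 281.0] med [0.464 0.007 0.04 ] z [0.    0.048] rect 463 7 [128.  40.] 19.3
nozzle 0.63 [234.0, 344.0] med [ 0.458 -0.175  0.033] z [-0.001  0.039] rect 481 -178 [140.  49.] 15.1
roll_tote 0.75 [237.0, 284.0] med [0.462 0.007 0.04 ] z [0.004 0.048] rect 464 7 [129.  44.] 20.0
roll_tote 0.62 [208.0, 431.0] med [ 0.54  -0.429  0.006] z [0.    0.061] rect 554 -433 [230. 219.] 1.6
nozzle_tote 0.79 [216.0, 143.0] med [0.538 0.432 0.006] z [-0.     0.061] rect 555 431 [224. 251.] 89.1
rest 0.57 [170.0, 248.0] med [0.654 0.106 0.009] z [0.003 0.091] rect 667 108 [117.  83.] 0.1
rack 0.78 [177.0, 336.0] med [ 0.63  -0.146  0.01 ] z [0.002 0.069] rect 644 -149 [ 94. 106.] 4.0
rack 0.77 [282.0, 398.0] med [ 0.332 -0.325  0.008] z [-0.001  0.069] rect 332 -330 [ 9
[... 1385 characters left out ...]
663 137 [109. 149.] 0.4
rest 0.49 [351.0, 305.0] med [ 0.541 -0.416  0.009] z [0.003 0.062] rect 564 -419 [252. 194.] 1.7
rack 0.96 [325.0, 212.0] med [ 0.333 -0.335  0.009] z [0.002 0.07 ] rect 333 -321 [ 92. 117.] 8.4
rack 0.83 [189.0, 199.0] med [0.316 0.189 0.01 ] z [0.002 0.068] rect 315 209 [ 89. 123.] 4.4
rack 0.74 [262.0, 323.0] med [ 0.633 -0.161  0.012] z [0.001 0.071] rect 644 -121 [ 99. 159.] 4.4
bowl 0.76 [216.0, 360.0] med [0.788 0.003 0.031] z [0.001 0.054] rect 796 11 [175. 117.] 73.2
bowl 0.74 [194.0, 253.0] med [0.489 0.153 0.019] z [0.004 0.024] rect 491 165 [149.  76.] 3.0
bottle 0.58 [259.0, 380.0] med [ 0.764 -0.222  0.075] z [0.008 0.132] rect 793 -202 [102.  54.] 18.3
```

View pics/top0.png

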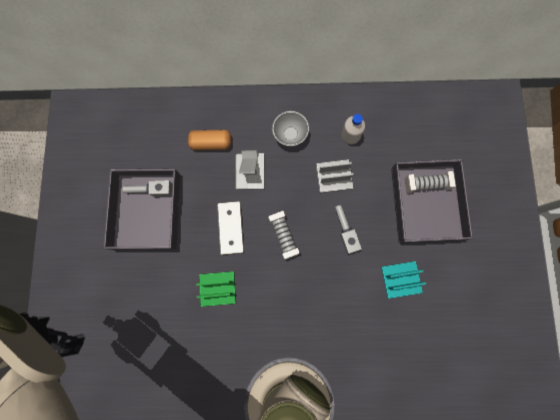

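View pics/side0.png

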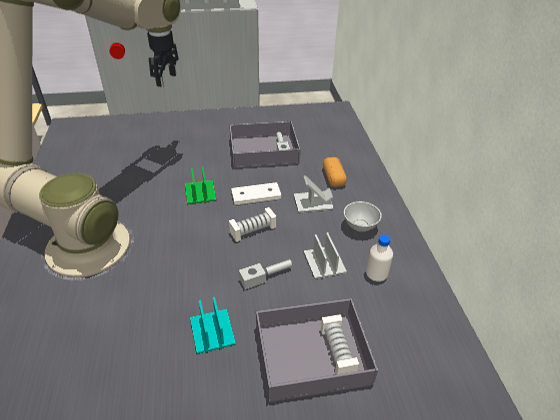

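Top view: plate (228,230), roll (234,284), nozzle (235,348), rest (168,250), nozzle tote on the left (210,143), roll tote on the right (203,432). Candidates for the rack are steel (176,335), green (290,217) and turquoise (280,403); I choose the steel one. Next I measure precisely and check one close crop.

```bash
cat > m.py <<'E'
from h import *
B={"plate":(.40,.59,.10,.23,.012,.03),"roll":(.38,.55,-.06,.07,.015,.06),"nozz":(.38,.57,-.25,-.12,.01,.05),
"block":(.38,.57,-.25,-.12,.030,.05),"rackwall":(.58,.72,-.22,-.08,.060,.08),"rackbase":(.58,.72,-.22,-.08,.005,.012),
"restbase":(.58,.74,.05,.17,.005,.012),"resthi":(.58,.74,.05,.17,.02,.12),"Ltote":(.40,.70,.28,.58,.055,.07),"Rtote":(.40,.70,-.60,-.28,.055,.07)}
E
python3 - <<'E'
from m import *
print(np.array(env.observe()["tool_rot"]).round(3).tolist())
for c in ("top","side"):
    im=env.get_image(c); W=cloud(im)
    for n,b in B.items():
        m=(W[...,0]>b[0])&(W[...,0]<b[1])&(W[...,1]>b[2])&(W[...,1]<b[3])&(W[...,2]>b[4])&(W[...,2]<b[5])
        p=W[m]
        if len(p)<5: print(n,len(p));continue
        (cx,cy),sz,a=cv2.minAreaRect(p[:,:2].astype(np.float32)*1000)
        e=np.linalg.eigh(np.cov(p[:,:2].T))[1][:,1]; 
        print(c,n,len(p),"rect",round(cx),round(cy),np.round(sz),round(a,1),"pca",round(np.degrees(np.arctan(e[1]/e[0])),1),"mean",p.mean(0).round(3))
        if n=="resthi":
            for lo in np.arange(.02,.12,.01):
                k=p[(p[:,2]>=lo)&(p[:,2]<lo+.01)]
                if len(k): print("   z",round(lo,2),len(k),"x",np.percentile(k[:,0],[5,50,95]).round(3),"y",np.percentile(k[:,1],[5,95]).round(3))
        if n=="rackwall":
            xs=np.sort(p[:,0]); print("  xs",np.histogram(xs,bins=np.arange(.60,.70,.005)))
    if c=="top": cv2.imwrite("pics/crop.png",cv2.resize(im["frame"][110:310,180:440],None,fx=3,fy=3)[...,::-1])
E
```

```text
[[-0.904, 0.427, -0.0], [0.427, 0.904, 0.0], [0.0, 0.0, -1.0]]
top plate 1128 rect 491 164 [150.  65.] 4.5 pca 4.3 mean [0.49  0.163 0.017]
top roll 629 rect 464 7 [130.  46.] 20.1 pca 20.0 mean [0.464 0.007 0.039]
top nozz 513 rect 481 -174 [139.  40.] 16.8 pca 16.6 mean [ 0.467 -0.177  0.031]
top block 315 rect 479 -174 [136.  40.] 16.7 pca 17.2 mean [ 0.445 -0.184  0.035]
top rackwall 148 rect 644 -149 [39. 90.] 6.1 pca -83.2 mean [ 0.643 -0.149  0.066]
  xs (array([ 0,  0,  0,  1, 26, 36, 12,  0,  0,  0,  9, 30, 30,  4,  0,  0,  0,
        0,  0]), array([0.6  , 0.605, 0.61 , 0.615, 0.62 , 0.625, 0.63 , 0.635, 0.64 ,
       0.645, 0.65 , 0.655, 0.66 , 0.665, 0.67 , 0.675, 0.68 , 0.685,
       0.69 , 0.695]))
top rackbase 488 rect 648 -146 [102. 140.] 6.9 pca 78.1 mean [ 0.636 -0.147  0.008]
top restbase 566 rect 652 116 [135. 103.] 2.3 pca -17.4 mean [0.651 0.105 0.008]
top resthi 356 rect 687 127 [106.  84.] 1.2 pca 4.5 mean [0.679 0.107 0.05 ]
   z 0.02 105 x [0.692 0.704 0.714] y [0.087 0.128]
   z 0.03 70 x [0.683 0.713 0.72 ] y [0.087 0.128]
   z 0.04 29 x [0.674 0.678 0.682
[... 1211 characters left out ...]
8 [114. 155.] 89.1 pca -24.0 mean [0.655 0.098 0.009]
side resthi 314 rect 685 126 [103.  87.] 0.3 pca 7.2 mean [0.675 0.103 0.049]
   z 0.02 74 x [0.653 0.701 0.71 ] y [0.086 0.133]
   z 0.03 77 x [0.653 0.708 0.72 ] y [0.085 0.128]
   z 0.04 37 x [0.652 0.677 0.715] y [0.086 0.122]
   z 0.05 30 x [0.653 0.67  0.675] y [0.085 0.122]
   z 0.06 22 x [0.655 0.663 0.667] y [0.084 0.129]
   z 0.07 23 x [0.647 0.654 0.659] y [0.085 0.121]
   z 0.08 27 x [0.638 0.645 0.65 ] y [0.083 0.127]
   z 0.09 24 x [0.634 0.638 0.642] y [0.088 0.126]
side Ltote 390 rect 547 417 [201. 231.] 89.8 pca 86.1 mean [0.548 0.411 0.06 ]
side Rtote 1061 rect 554 -419 [231. 194.] 1.4 pca 3.5 mean [ 0.555 -0.428  0.06 ]
```

View pics/crop.png

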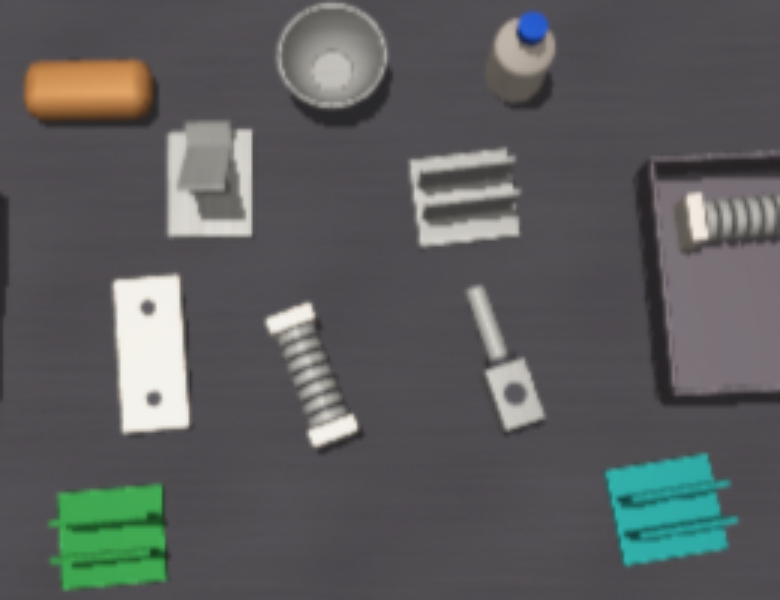

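The crop confirms the choices: steel rack at crop (465,197), rest (205,180), plate (152,352), roll (312,375), nozzle (505,360). The green and turquoise racks are look-alikes.

```bash
cat > plan.py <<'E'
from h import *
from scipy.spatial.transform import Rotation as Ro
def R(yaw,tilt):  # tilt>0: fingers point back to the robot
    return (Ro.from_euler("z",yaw,degrees=True)*Ro.from_euler("y",tilt,degrees=True)).as_matrix()@np.diag([-1,1,-1.])
def cur():
    o=env.observe(); return np.array(o["position"]),np.array(o["tool_rot"])
def plan(goals,start=None):
    p,r=start or cur()
    for g in goals:
        q,s=np.array(g[0]),g[1]
        d=r.T@(q-p)*100; w=Ro.from_matrix(r.T@s).as_rotvec(degrees=True)
        print(g[2] if len(g)>2 else "",np.r_[d.round(2),w.round(1)].tolist(),"rows",round(max(np.linalg.norm(d)/4.17,np.linalg.norm(w)/7.16),1))
        p,r=q,s
    return p,r
def T(p,r):
    M=np.eye(4);M[:3,:3]=r;M[:3,3]=p;return M
E
cat > p1.py <<'E'
from plan import *
yaw=4.4; d=np.array([np.cos(np.radians(yaw)),np.sin(np.radians(yaw)),0])
pc=np.array([.491,.1635,.009]); g=pc+.005*d; g[2]=.0025
Rg=R(yaw,-30)
Pl=T(pc,Ro.from_euler("z",yaw,degrees=True).as_matrix())
X=np.linalg.inv(Pl)@T(g,Rg)
n=np.array([np.sin(np.radians(50)),0,np.cos(np.radians(50))]);u=np.array([-np.cos(np.radians(50)),0,np.sin(np.radians(50))])
seat=np.array([.663-.006,.107,.083])+.001*n+.002*u
Rp=Ro.from_euler("y",50,degrees=True).as_matrix()
G=T(seat,Rp)@X
E
python3 - <<'E'
from p1 import *
up=np.array([0,0,1])
back=-Rg[:,2]
p,r=G[:3,3],G[:3,:3]
print(p,r[:,2])
plan([(g+.1*back,Rg,"hover"),(g,Rg,"grasp"),(g+up*.17,Rg,"lift"),(p+up*.1,r,"over"),(p+up*.025,r,"near"),(p,r,"seat")])
E
```

```text
[0.65471512 0.107      0.07716653] [-3.42020143e-01  1.34031257e-17 -9.39692621e-01]
hover [-33.52, -21.49, 14.22, -7.8, -29.3, -29.0] rows 10.1
grasp [-0.0, 0.0, 10.0, 0.0, 0.0, 0.0] rows 2.4
lift [-8.5, 0.0, -14.72, 0.0, 0.0, 0.0] rows 4.1
over [-13.56, -6.89, 7.29, 0.4, 50.0, 4.5] rows 7.0
near [-2.57, 0.0, 7.05, 0.0, 0.0, 0.0] rows 1.8
seat [-0.86, 0.0, 2.35, 0.0, 0.0, 0.0] rows 0.6
```

jog_arm(
  targets=[
    [-33.5, -21.5, 14.2, -7.8, -29.3, -29],
    [-33.5, -21.5, 14.2, -7.8, -29.3, -29],
    [-33.5, -21.5, 14.2, -7.8, -29.3, -29],
    [-33.5, -21.5, 14.2, -7.8, -29.3, -29],
    [-33.5, -21.5, 14.2, -7.8, -29.3, -29],
    [-33.5, -21.5, 14.2, -7.8, -29.3, -29],
    [-33.5, -21.5, 14.2, -7.8, -29.3, -29],
    [-33.5, -21.5, 14.2, -7.8, -29.3, -29],
  ],
  hand=1,
)

```text
time_s: 1.87
position: [0.4008, 0.2302, 0.1192]
tool_rot: [[-0.863, -0.079, 0.499], [-0.068, 0.997, 0.04], [-0.501, 0.0, -0.866]]
ft_force: [1.8, 0.4, -0.1]
grip_width: 0.0855
gripper_force: 0.0
```

```bash
python3 - <<'E'
from p1 import *
back=-Rg[:,2]; print(cur()[0])
plan([(g+.1*back,Rg,"hover")])
E
```

```text
[0.40079577 0.23018474 0.1191793 ]
hover [-1.93, -7.35, 4.59, 0.1, 0.1, 0.1] rows 2.1
```

jog_arm(
  targets=[
    [0, 0, 0, 0, 0, 0],
    [0, 0, 0, 0, 0, 0],
  ],
)

```text
time_s: 2.03
position: [0.4022, 0.2295, 0.119]
tool_rot: [[-0.864, -0.072, 0.498], [-0.062, 0.997, 0.036], [-0.499, 0.0, -0.867]]
ft_force: [-0.2, 0.2, 0.6]
grip_width: 0.0851
gripper_force: 0.0
```

```bash
python3 - <<'E'
from p1 import *
back=-Rg[:,2]; print(cur()[0])
plan([(g+.1*back,Rg,"hover")])
E
```

```text
[0.40215267 0.22945242 0.11904529]
hover [-1.88, -7.24, 4.53, -0.1, -0.1, -0.3] rows 2.1
```

Small lag only. On to hover, then grasp.

jog_arm(
  targets=[
    [-1.9, -7.2, 4.5, 0, 0, 0],
    [-1.9, -7.2, 4.5, 0, 0, 0],
    [-1.9, -7.2, 4.5, 0, 0, 0],
    [-1.9, -7.2, 10.5, 0, 0, 0],
    [-1.9, -7.2, 10.5, 0, 0, 0],
    [-1.9, -7.2, 10.5, 0, 0, 0],
  ],
)

```text
time_s: 2.53
position: [0.4826, 0.1701, 0.0496]
tool_rot: [[-0.873, -0.077, 0.482], [-0.069, 0.997, 0.035], [-0.483, -0.002, -0.876]]
ft_force: [-0.3, -0.4, -0.3]
grip_width: 0.0854
gripper_force: 0.0
```

```bash
python3 - <<'E'
from p1 import *
print(cur()[0],g); plan([(g,Rg,"grasp")])
im=env.get_image("top"); cv2.imwrite("pics/g1.png",cv2.resize(im["frame"][170:290,160:320],None,fx=4,fy=4)[...,::-1])
E
```

```text
[0.4825546  0.17008092 0.04956068] [0.49598526 0.1638836  0.0025    ]
grasp [1.14, -0.71, 4.75, -0.1, -1.1, 0.1] rows 1.2
```

jog_arm(
  targets=[
    [0, 0, 0, 0, 0, 0],
    [0, 0, 0, 0, 0, 0],
    [0, 0, 0, 0, 0, 0],
  ],
)

```text
time_s: 2.83
position: [0.4804, 0.1693, 0.0518]
tool_rot: [[-0.872, -0.077, 0.484], [-0.068, 0.997, 0.035], [-0.485, -0.003, -0.875]]
ft_force: [1.0, 1.4, -0.7]
grip_width: 0.0858
gripper_force: 0.0
```

```bash
python3 - <<'E'
from p1 import *
print(cur()[0],g); plan([(g,Rg,"grasp")])
E
```

```text
[0.48037746 0.16931253 0.05181848] [0.49598526 0.1638836  0.0025    ]
grasp [1.07, -0.65, 5.05, -0.1, -1.0, 0.1] rows 1.2
```

jog_arm(
  targets=[
    [1.1, -0.65, 2, 0, -1, 0],
    [1.1, -0.65, 2, 0, -1, 0],
    [1.1, -0.65, 5, 0, -1, 0],
    [1.1, -0.65, 5, 0, -1, 0],
    [1.1, -0.65, 5, 0, -1, 0],
    [1.1, -0.65, 5, 0, -1, 0],
    [1.1, -0.65, 5, 0, -1, 0],
  ],
)

```text
time_s: 3.42
position: [0.5077, 0.1705, 0.0251]
tool_rot: [[-0.882, -0.071, 0.466], [-0.068, 0.997, 0.024], [-0.467, -0.011, -0.884]]
ft_force: [-0.8, -0.1, 0.1]
grip_width: 0.0853
gripper_force: 0.0
```

jog_arm(
  targets=[
    [0, 0, 0, 0, 0, 0],
    [0, 0, 0, 0, 0, 0],
    [0, 0, 0, 0, 0, 0],
    [0, 0, 0, 0, 0, 0],
    [0, 0, 0, 0, 0, 0],
    [0, 0, 0, 0, 0, 0],
  ],
  hand=0,
  newtons=60,
)

```text
time_s: 3.92
position: [0.5083, 0.1706, 0.0248]
tool_rot: [[-0.882, -0.071, 0.466], [-0.068, 0.997, 0.024], [-0.467, -0.011, -0.884]]
ft_force: [-1.2, -0.4, 0.3]
grip_width: 0.0124
gripper_force: 0.0
```

```bash
python3 - <<'E'
from p1 import *
print(cur()[0],g); plan([(g,Rg,"err")])
print(env.observe()["q"])
p,r=G[:3,3],G[:3,:3]; up=np.array([0,0,1])
plan([(g+up*.17,Rg,"lift"),(p+up*.1,r,"over")])
E
```

```text
[0.50829369 0.17063135 0.02482987] [0.49598526 0.1638836  0.0025    ]
err [2.17, -0.56, 1.38, -0.7, -2.2, 0.0] rows 0.6
[  6.77846242  30.43917222 111.89694731 -10.33485482  10.04261978
 -77.72221   ]
lift [-5.76, -0.74, -13.65, -0.7, -2.2, 0.0] rows 3.6
over [-13.56, -6.89, 7.29, 0.4, 50.0, 4.5] rows 7.0
```

Joint 5 is at its lower limit with that tilt, so I reopen and regrasp with a 10° tilt instead. I also fit the arm geometry for the later reach checks.

```bash
sed -i 's/g=pc+.005\*d; g\[2\]=.0025/g=pc+.002*d; g[2]=-.002/; s/R(yaw,-30)/R(yaw,-10)/' p1.py; python3 - <<'E'
from p1 import *
up=np.array([0,0,1])
p,r=G[:3,3],G[:3,:3]; print(p)
plan([(g+up*.06,Rg,"hover"),(g,Rg,"grasp"),(g+up*.17,Rg,"lift"),(p+up*.1,r,"over"),(p+up*.025,r,"near"),(p,r,"seat")])
E
```

```text
[0.64933956 0.107      0.07657212]
hover [-0.15, -0.62, -3.66, -0.7, 17.8, -0.1] rows 2.5
grasp [1.04, 0.0, 5.91, 0.0, 0.0, 0.0] rows 1.4
lift [-2.95, -0.0, -16.74, 0.0, 0.0, 0.0] rows 4.1
over [-15.07, -6.85, 1.79, -1.2, 50.0, 4.4] rows 7.0
near [-4.82, -0.0, 5.75, 0.0, 0.0, 0.0] rows 1.8
seat [-1.61, -0.0, 1.92, 0.0, 0.0, 0.0] rows 0.6
```

jog_arm(
  targets=[
    [0, 0, -3.7, 0, 0, 0],
    [-0.15, -0.6, -3.7, -0.7, 17.8, 0],
    [-0.15, -0.6, -3.7, -0.7, 17.8, 0],
    [-0.15, -0.6, -3.7, -0.7, 17.8, 0],
    [-0.15, -0.6, -3.7, -0.7, 17.8, 0],
    [-0.15, -0.6, -3.7, -0.7, 17.8, 0],
    [-0.15, -0.6, -3.7, -0.7, 17.8, 0],
  ],
  hand=1,
)

```text
time_s: 4.5
position: [0.4918, 0.1638, 0.0576]
tool_rot: [[-0.982, -0.075, 0.174], [-0.074, 0.997, 0.014], [-0.174, 0.001, -0.985]]
ft_force: [-0.3, -0.3, -0.3]
grip_width: 0.0855
gripper_force: 0.0
```

```bash
python3 - <<'E'
from p1 import *
print(cur()[0],env.observe()["q"]); plan([(g,Rg,"grasp")])
E
```

```text
[0.4918004  0.1638297  0.05758742] [  5.39970822  27.26579808 100.53127313  -0.22453552  42.1595752
 -88.75789077]
grasp [0.92, -0.03, 5.89, 0.0, 0.0, -0.1] rows 1.4
```

jog_arm(
  targets=[
    [0.5, 0, 3, 0, 0, 0],
    [0.9, 0, 5.9, 0, 0, 0],
    [0.9, 0, 5.9, 0, 0, 0],
    [0.9, 0, 5.9, 0, 0, 0],
  ],
)

```text
time_s: 4.83
position: [0.4928, 0.164, -0.0022]
tool_rot: [[-0.982, -0.075, 0.171], [-0.074, 0.997, 0.014], [-0.171, 0.001, -0.985]]
ft_force: [-0.1, 0.4, -0.0]
grip_width: 0.0853
gripper_force: 0.0
```

jog_arm(
  targets=[
    [0, 0, 0, 0, 0, 0],
    [0, 0, 0, 0, 0, 0],
    [0, 0, 0, 0, 0, 0],
    [0, 0, 0, 0, 0, 0],
    [0, 0, 0, 0, 0, 0],
  ],
  hand=0,
  newtons=60,
)

```text
time_s: 5.25
position: [0.4946, 0.1642, 0.0005]
tool_rot: [[-0.981, -0.075, 0.176], [-0.074, 0.997, 0.014], [-0.177, 0.001, -0.984]]
ft_force: [-2.5, 0.6, 6.4]
grip_width: 0.0635
gripper_force: 66.3
```

```bash
cat > fk.py <<'E'
from plan import *
from scipy.optimize import least_squares
# planar model: shoulder height h, upper arm a, forearm b, wrist-to-TCP c, lateral offset o
D=[([21.807,74.336,83.858],.235,.497,.231),([30.439,111.897,10.043],None,None,None),([27.266,100.531,42.160],.4918,.1638,.0576)]
E
python3 - <<'E'
from p1 import *
plan([(g,Rg,"err")]); up=np.array([0,0,1])
p,r=G[:3,3],G[:3,:3]
plan([(g+up*.17,Rg,"lift"),(p+up*.1,r,"over")])
o=env.observe(); print(o["q"],o["ft_force"])
E
```

```text
err [0.21, -0.04, 0.22, 0.0, 0.2, -0.1] rows 0.1
lift [-2.8, -0.02, -16.51, 0.0, 0.2, -0.1] rows 4.0
over [-15.07, -6.85, 1.79, -1.2, 50.0, 4.4] rows 7.0
[  5.39956516  33.30366884 103.08380459  -0.24836297  33.41877456
 -88.72473674] [-2.54929122  0.60860071  6.38490907]
```

```bash
sed -i 's/^X=.*/X=np.linalg.inv(Pl)@T([.4946,.1642,.0005],np.array([[-0.981,-0.075,0.176],[-0.074,0.997,0.014],[-0.177,0.001,-0.984]]))/' p1.py; echo ok
```

```text
ok
```

jog_arm(
  targets=[
    [-2.9, 0, -16.5, 0, 0, 0],
    [-2.9, 0, -16.5, 0, 0, 0],
    [-2.9, 0, -16.5, 0, 0, 0],
    [-2.9, 0, -16.5, 0, 0, 0],
    [-2.9, 0, -16.5, 0, 0, 0],
    [-2.9, 0, -16.5, 0, 0, 0],
  ],
)

```text
time_s: 5.75
position: [0.4946, 0.164, 0.1693]
tool_rot: [[-0.981, -0.075, 0.18], [-0.074, 0.997, 0.015], [-0.181, 0.001, -0.984]]
ft_force: [-1.0, 1.0, -1.7]
grip_width: 0.0632
gripper_force: 68.2
```

```bash
python3 - <<'E'
from p1 import *
up=np.array([0,0,1])
p,r=G[:3,3],Ro.from_matrix(G[:3,:3]).as_matrix()
print(cur()[0],p)
plan([(p+up*.1,r,"over"),(p+up*.025,r,"near"),(p,r,"seat")])
o=env.observe(); print(o["grip_width"],o["ft_force"])
E
```

```text
[0.49463326 0.16400475 0.1692565 ] [0.65231083 0.10742175 0.07692041]
over [-15.18, -6.83, 2.0, -1.1, 50.2, 4.4] rows 7.0
near [-4.8, 0.0, 5.76, 0.0, 0.0, 0.0] rows 1.8
seat [-1.6, 0.0, 1.92, 0.0, 0.0, 0.0] rows 0.6
0.06320964924763317 [-1.00766155  0.95950295 -1.65072011]
```

jog_arm(
  targets=[
    [-15.2, -6.8, 2, -1.1, 50.2, 4.4],
    [-15.2, -6.8, 2, -1.1, 50.2, 4.4],
    [-15.2, -6.8, 2, -1.1, 50.2, 4.4],
    [-15.2, -6.8, 2, -1.1, 50.2, 4.4],
    [-15.2, -6.8, 2, -1.1, 50.2, 4.4],
    [-15.2, -6.8, 2, -1.1, 50.2, 4.4],
    [-15.2, -6.8, 2, -1.1, 50.2, 4.4],
    [-15.2, -6.8, 2, -1.1, 50.2, 4.4],
  ],
)

```text
time_s: 6.42
position: [0.652, 0.1071, 0.1703]
tool_rot: [[-0.758, 0.003, -0.652], [0.002, 1.0, 0.001], [0.652, -0.001, -0.758]]
ft_force: [0.7, 0.1, -2.6]
grip_width: 0.0632
gripper_force: 68.2
```

jog_arm(
  targets=[
    [0, 0, 0, 0, 0, 0],
    [0, 0, 0, 0, 0, 0],
  ],
)

```text
time_s: 6.58
position: [0.6522, 0.1075, 0.1693]
tool_rot: [[-0.763, 0.001, -0.647], [0.001, 1.0, 0.001], [0.647, -0.0, -0.763]]
ft_force: [0.0, 0.2, -1.8]
grip_width: 0.0634
gripper_force: 68.2
```

```bash
python3 - <<'E'
from p1 import *
up=np.array([0,0,1])
p,r=G[:3,3],Ro.from_matrix(G[:3,:3]).as_matrix()
print(cur()[0],p,env.observe()["q"])
plan([(p+up*.1,r,"over"),(p+up*.025,r,"near"),(p,r,"seat")])
im=env.get_image("side"); cv2.imwrite("pics/s1.png",cv2.resize(im["frame"][80:260,220:430],None,fx=3,fy=3)[...,::-1])
# slope of the plate: white points near
W=cloud(im); F=im["frame"].astype(int); m=(W[...,2]>.1)&(W[...,2]<.3)&(W[...,0]>.55)&(W[...,0]<.76)&(W[...,1]>.03)&(W[...,1]<.18)&(F.min(-1)>170)
p=W[m]; c=p.mean(0); w=np.linalg.svd(p-c)[2]; print(len(p),c,w)
E
```

```text
[0.6521741  0.10745548 0.16925157] [0.65231083 0.10742175 0.07692041] [ -0.71391914  57.91709959  23.53443971  -0.65135432 138.83477041
 -90.96757421]
over [0.49, -0.0, -0.59, -0.0, -0.5, 0.0] rows 0.2
near [-4.8, 0.0, 5.76, 0.0, 0.0, 0.0] rows 1.8
seat [-1.6, 0.0, 1.92, 0.0, 0.0, 0.0] rows 0.6
4 [0.63303844 0.12260783 0.20892496] [[ 0.62915617 -0.39357095 -0.6702719 ]
 [ 0.77147581  0.21101489  0.6002481 ]
 [ 0.09480286  0.89474836 -0.43639179]]
```

View pics/s1.png

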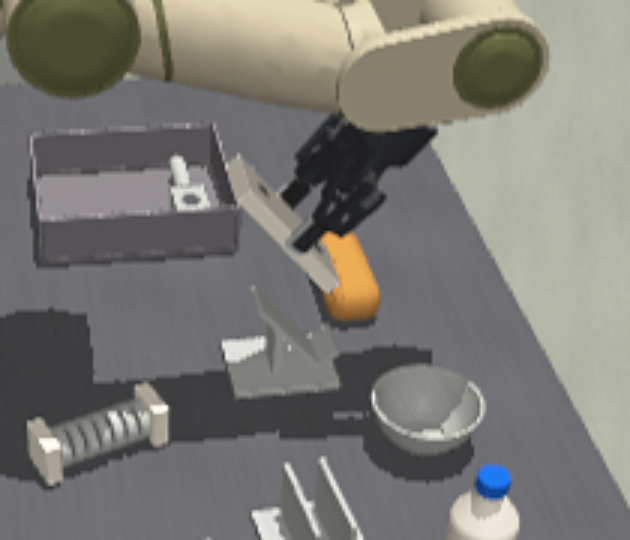

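The view shows the gripped plate at about (285,225), parallel to the panel at (290,320) and above it. Lowering it.

jog_arm(
  targets=[
    [-4.3, 0, 5.2, 0, -0.5, 0],
    [-4.3, 0, 5.2, 0, -0.5, 0],
    [-4.3, 0, 5.2, 0, -0.5, 0],
    [-5.1, 0, 6.1, 0, -0.5, 0],
    [-5.5, 0, 6.6, 0, -0.5, 0],
    [-5.9, 0, 7.1, 0, -0.5, 0],
    [-5.9, 0, 7.1, 0, -0.5, 0],
  ],
)

```text
time_s: 7.22
position: [0.6511, 0.1075, 0.0804]
tool_rot: [[-0.77, 0.001, -0.638], [0.001, 1.0, 0.0], [0.638, -0.0, -0.77]]
ft_force: [0.7, 0.8, -1.4]
grip_width: 0.0634
gripper_force: 68.2
```

```bash
python3 - <<'E'
from p1 import *
print(cur()[0],G[:3,3],env.observe()["q"]); o=env.observe();print(o["ft_force"],o["wrist_torque"])
plan([(G[:3,3],Ro.from_matrix(G[:3,:3]).as_matrix())])
E
```

```text
[0.65109868 0.10753289 0.08043079] [0.65231083 0.10742175 0.07692041] [ -0.70946762  60.48223717  31.66671681  -0.53673534 127.51560835
 -90.79796309]
[ 0.70857145  0.76946342 -1.43867507] [-0.01883474 -0.42703346  0.0475439 ]
 [-0.32, -0.01, 0.19, -0.0, 0.1, 0.0] rows 0.1
```

jog_arm(
  targets=[
    [-0.2, 0, 0.1, 0, 0, 0],
    [-0.3, 0, 0.2, 0, 0, 0],
    [-0.3, 0, 0.2, 0, 0, 0],
    [-0.3, 0, 0.2, 0, 0, 0],
  ],
)

```text
time_s: 7.55
position: [0.6523, 0.1075, 0.0773]
tool_rot: [[-0.77, 0.001, -0.638], [0.001, 1.0, 0.001], [0.638, -0.0, -0.77]]
ft_force: [-0.6, -0.6, -1.5]
grip_width: 0.0636
gripper_force: 68.2
```

```bash
python3 - <<'E'
from p1 import *
o=env.observe();print(o["ft_force"],o["wrist_torque"])
plan([(G[:3,3],Ro.from_matrix(G[:3,:3]).as_matrix())])
W=cloud(env.get_image("top")) 
# cross-section of held plate's upper overhang strip at y .107+-.02
for c in ("top","side"):
    W=cloud(env.get_image(c)); 
    m=(abs(W[...,1]-.107)<.02)&(W[...,0]>.58)&(W[...,0]<.73)&(W[...,2]>.012)&(W[...,2]<.17)
    q=W[m]; 
    print(c,[(round(float(a),3),np.percentile(q[abs(q[:,0]-a)<.003][:,2],[10,50,90]).round(3).tolist()) for a in np.arange(.59,.73,.01) if (abs(q[:,0]-a)<.003).any()])
E
```

```text
[-0.55212981 -0.59289585 -1.52546112] [ 0.01377213 -0.5013245   0.04048776]
 [-0.02, -0.01, 0.03, -0.0, 0.1, 0.0] rows 0.0
top []
side [(0.6, [0.143, 0.143, 0.143]), (0.61, [0.143, 0.147, 0.149]), (0.62, [0.013, 0.147, 0.149]), (0.63, [0.133, 0.137, 0.138]), (0.64, [0.013, 0.106, 0.124]), (0.65, [0.016, 0.045, 0.113]), (0.66, [0.021, 0.064, 0.103]), (0.67, [0.013, 0.069, 0.089]), (0.68, [0.012, 0.04, 0.041]), (0.69, [0.025, 0.067, 0.149]), (0.7, [0.051, 0.154, 0.165]), (0.71, [0.038, 0.16, 0.168]), (0.72, [0.03, 0.036, 0.038])]
```

jog_arm(
  targets=[
    [-0.1, 0, 0.15, 0, 0, 0],
    [-0.2, 0, 0.25, 0, 0, 0],
    [-0.2, 0, 0.25, 0, 0, 0],
  ],
)

```text
time_s: 7.95
position: [0.6524, 0.1075, 0.0747]
tool_rot: [[-0.77, 0.001, -0.638], [0.002, 1.0, 0.0], [0.638, -0.001, -0.77]]
ft_force: [2.2, 0.7, 4.5]
grip_width: 0.0635
gripper_force: 68.8
```

```bash
python3 - <<'E'
from p1 import *
o=env.observe();print(o["ft_force"],o["wrist_torque"],o["position"])
E
```

```text
[2.17005641 0.68419807 4.45498631] [-0.06374769 -0.09408091 -0.01611927] [0.65235072 0.10749905 0.07469262]
```

Contact felt (about 6 N up). Releasing, then backing away.

jog_arm(
  targets=[
    [0, 0, 0, 0, 0, 0],
    [0, 0, 0, 0, 0, 0],
    [0, 0, 0, 0, 0, 0],
    [0, 0, 0, 0, 0, 0],
    [0, 0, 0, 0, 0, 0],
  ],
  hand=1,
)

```text
time_s: 8.37
position: [0.6521, 0.1075, 0.0737]
tool_rot: [[-0.769, 0.001, -0.639], [0.001, 1.0, 0.001], [0.639, -0.0, -0.769]]
ft_force: [0.2, -0.8, -0.8]
grip_width: 0.0855
gripper_force: 0.0
```

jog_arm(
  targets=[
    [0, 0, -2, 0, 0, 0],
    [0, 0, -4, 0, 0, 0],
    [0, 0, -7, 0, 0, 0],
    [0, 0, -10, 0, 0, 0],
    [0, 0, -13, 0, 0, 0],
    [6, 0, -16, 0, -20, 0],
    [6, 0, -16, 0, -20, 0],
    [6, 0, -16, 0, -20, 0],
  ],
)

```text
time_s: 9.03
position: [0.71, 0.1077, 0.2467]
tool_rot: [[-0.95, 0.001, -0.312], [0.001, 1.0, -0.0], [0.312, -0.001, -0.95]]
ft_force: [0.4, 1.1, 3.0]
grip_width: 0.0855
gripper_force: 0.0
```

```bash
python3 - <<'E'
from p1 import *
print(cur()[0],env.observe()["q"])
for c in ("top","side"):
    im=env.get_image(c); W=cloud(im); F=im["frame"].astype(int)
    m=(abs(W[...,1]-.107)<.045)&(W[...,0]>.56)&(W[...,0]<.73)&(W[...,2]>.02)&(W[...,2]<.16)
    for r in env.regions_of(c,"plate")[:2]:
        k=m&r["pixels"]
        if k.sum()<50: continue
        q=W[k]; c0=np.median(q,0); w=np.linalg.svd(q-q.mean(0),full_matrices=False)[2]; n=w[2]*np.sign(w[2][2])
        print(c,r["score"],len(q),q.mean(0).round(3),"n",n.round(3),"slope",np.degrees(np.arccos(n[2])).round(1),"long",w[0].round(3))
        L=w[0]; s=(q-q.mean(0))@L; print("extent",s.min(),s.max(),q[np.argmin(s)],q[np.argmax(s)],"ext2",np.ptp((q-q.mean(0))@w[1]))
    cv2.imwrite(f"pics/r_{c}.png",cv2.resize(im["frame"][80:280,180:440],None,fx=3,fy=3)[...,::-1])
E
```

```text
[0.71004275 0.10768183 0.24667842] [ -0.70770515  52.28163204  16.23482676  -0.30533374 129.66586154
 -90.7888818 ]
top 0.54 237 [0.653 0.086 0.099] n [ 0.731 -0.158  0.664] slope 48.4 long [-0.675 -0.02   0.738]
extent -0.08769545396390073 0.0634716432908438 [0.71216677 0.08265519 0.03356368] [0.60854259 0.08897862 0.14385809] ext2 0.028269632329899617
side 0.56 531 [0.654 0.096 0.098] n [ 0.739 -0.121  0.663] slope 48.5 long [ 0.662 -0.053 -0.748]
extent -0.06721902083287216 0.08873065339433005 [0.60664185 0.13008805 0.14345353] [0.71462446 0.1087954  0.03199068] ext2 0.07649666980573726
```

View pics/r_side.png

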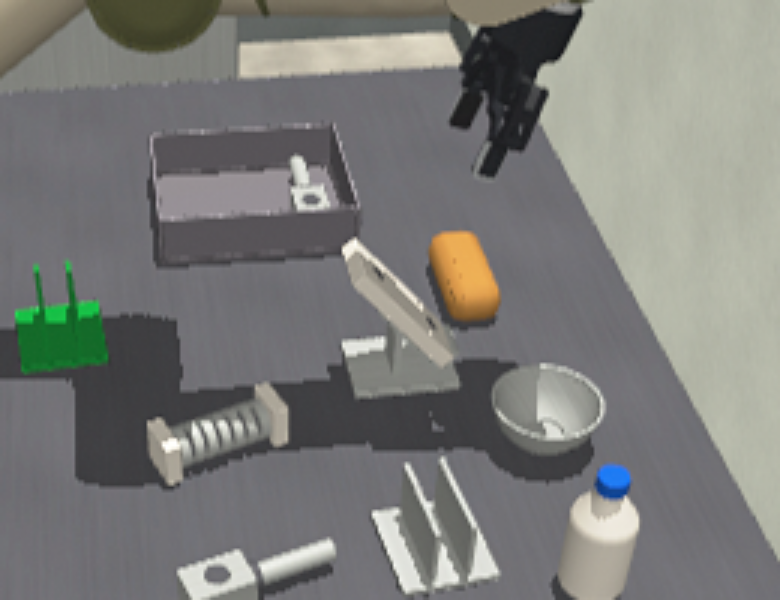

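The plate leans properly on the rest, at (400,300) in the crop. Now I plan to take it by the raised end across its width.

```bash
cat > p2.py <<'E'
from plan import *
up=np.array([0,0,1.])
c50,s50=np.cos(np.radians(50)),np.sin(np.radians(50))
u=np.array([-c50,0,s50]); seat=np.array([.657,.107,.083])
Rg=R(0,-10); g=seat+.05*u+.022*Rg[:,2]
Pl=T(seat,Ro.from_euler("y",50,degrees=True).as_matrix())
def rackgoal(tool,rx=.6435,ry=-.149,yaw=5.5):
    X=np.linalg.inv(Pl)@tool
    M=T([rx,ry,.083],(Ro.from_euler("z",yaw,degrees=True)*Ro.from_euler("y",90,degrees=True)).as_matrix())@X
    return M[:3,3],Ro.from_matrix(M[:3,:3]).as_matrix()
E
python3 - <<'E'
from p2 import *
print(g); p,r=rackgoal(T(g,Rg)); print(p,r[:,2])
plan([(g+.1*up,Rg,"hover"),(g,Rg,"grasp"),(g+.16*up,Rg,"lift"),(p+.1*up,r,"over rack"),(p+.03*up,r),(p,r)])
E
```

```text
[0.62868088 0.107      0.09963645]
[ 0.63255064 -0.1500543   0.11394744] [-0.4976981  -0.04792288 -0.8660254 ]
hover [6.21, -0.05, 6.13, -0.0, -29.7, -0.1] rows 4.1
grasp [1.74, 0.0, 9.85, 0.0, 0.0, 0.0] rows 2.4
lift [-2.78, 0.0, -15.76, 0.0, 0.0, 0.0] rows 3.8
over rack [0.41, -25.71, 4.57, 1.0, 40.0, -5.5] rows 6.3
 [-3.5, -0.0, 6.06, 0.0, 0.0, 0.0] rows 1.7
 [-1.5, -0.0, 2.6, 0.0, 0.0, 0.0] rows 0.7
```

jog_arm(
  targets=[
    [6.2, 0, 6.1, 0, -29.7, 0],
    [6.2, 0, 6.1, 0, -29.7, 0],
    [6.2, 0, 6.1, 0, -29.7, 0],
    [6.2, 0, 6.1, 0, -29.7, 0],
    [6.2, 0, 6.1, 0, -29.7, 0],
    [6.2, 0, 6.1, 0, -29.7, 0],
    [6.2, 0, 6.1, 0, -29.7, 0],
  ],
)

```text
time_s: 9.82
position: [0.6262, 0.1079, 0.1969]
tool_rot: [[-0.985, 0.001, 0.171], [0.001, 1.0, -0.001], [-0.171, -0.0, -0.985]]
ft_force: [0.0, -0.3, -0.3]
grip_width: 0.0852
gripper_force: 0.0
```

```bash
python3 - <<'E'
from p2 import *
print(cur()[0],env.observe()["q"]); plan([(g,Rg,"grasp")])
for c in ("top","side"):
    im=env.get_image(c); W=cloud(im); F=im["frame"].astype(int)
    for h in (.045,.06,.13,.14):   # y extents of the plate by height
        m=(abs(W[...,1]-.107)<.06)&(W[...,0]>.59)&(W[...,0]<.73)&(abs(W[...,2]-h)<.005)
        q=W[m]
        if len(q): print(c,h,len(q),"y",q[:,1].min().round(3),q[:,1].max().round(3),"x",np.median(q[:,0]).round(3))
E
```

```text
[0.62617782 0.10785317 0.19690119] [ -0.93693958  27.64691616  71.12309071   0.1357186   71.36650048
 -90.91495419]
grasp [1.42, -0.08, 9.63, -0.0, -0.1, -0.1] rows 2.3
top 0.13 8 y 0.117 0.138 x 0.604
top 0.14 47 y 0.116 0.14 x 0.611
side 0.045 60 y 0.074 0.137 x 0.699
side 0.06 54 y 0.074 0.14 x 0.686
side 0.13 46 y 0.073 0.138 x 0.63
side 0.14 88 y 0.073 0.141 x 0.612
```

jog_arm(
  targets=[
    [1.4, 0, 4, 0, 0, 0],
    [1.4, 0, 7, 0, 0, 0],
    [1.4, 0, 9.6, 0, 0, 0],
    [1.4, 0, 9.6, 0, 0, 0],
    [1.4, 0, 9.6, 0, 0, 0],
  ],
)

```text
time_s: 10.33
position: [0.6329, 0.1073, 0.1002]
tool_rot: [[-0.986, 0.002, 0.169], [0.002, 1.0, -0.001], [-0.169, -0.0, -0.986]]
ft_force: [-0.2, 0.2, 0.9]
grip_width: 0.0853
gripper_force: 0.0
```

jog_arm(
  targets=[
    [0, 0, 0, 0, 0, 0],
    [0, 0, 0, 0, 0, 0],
    [0, 0, 0, 0, 0, 0],
    [0, 0, 0, 0, 0, 0],
    [0, 0, 0, 0, 0, 0],
  ],
  hand=0,
  newtons=90,
)

```text
time_s: 10.75
position: [0.6332, 0.1076, 0.1041]
tool_rot: [[-0.984, 0.001, 0.178], [0.001, 1.0, -0.001], [-0.178, -0.001, -0.984]]
ft_force: [-0.5, -0.0, 6.2]
grip_width: 0.0636
gripper_force: 98.6
```

```bash
python3 - <<'E'
from p2 import *
t=cur(); print(t,env.observe()["ft_force"],env.observe()["q"])
np.save("X2.npy",T(*t))
p,r=rackgoal(T(*t))
plan([(t[0]+.16*up,t[1],"lift"),(p+.1*up,r,"over rack")])
E
```

```text
(array([0.6332045 , 0.10755456, 0.10409586]), array([[-9.84070259e-01,  1.28700995e-03,  1.77775330e-01],
       [ 1.16233375e-03,  9.99999000e-01, -8.05458130e-04],
       [-1.77776189e-01, -5.85993123e-04, -9.84070771e-01]])) [-0.47940767 -0.01930381  6.16854669] [ -0.95130924  33.28446158  77.66108778   0.14373907  58.81494892
 -90.94398862]
lift [-2.84, -0.01, -15.75, 0.0, 0.0, 0.0] rows 3.8
over rack [0.3, -25.64, 5.01, 1.0, 40.0, -5.6] rows 6.3
```

jog_arm(
  targets=[
    [-2.8, 0, -15.8, 0, 0, 0],
    [-2.8, 0, -15.8, 0, 0, 0],
    [-2.8, 0, -15.8, 0, 0, 0],
    [-2.8, 0, -15.8, 0, 0, 0],
    [-2.8, 0, -15.8, 0, 0, 0],
    [-2.8, 0, -15.8, 0, 0, 0],
  ],
)

```text
time_s: 11.25
position: [0.6325, 0.1077, 0.2649]
tool_rot: [[-0.984, 0.001, 0.178], [0.001, 1.0, -0.001], [-0.178, -0.001, -0.984]]
ft_force: [-1.0, 0.3, -1.7]
grip_width: 0.0633
gripper_force: 100.3
```

```bash
python3 - <<'E'
from p2 import *
t=cur(); o=env.observe(); print(t[0],o["ft_force"],o["grip_width"])
p,r=rackgoal(np.load("X2.npy"))
plan([(p+.1*up,r,"over rack")]); print(p)
E
```

```text
[0.63246975 0.10769474 0.26487208] [-0.97233141  0.28985054 -1.70575411] 0.06330449530402253
over rack [0.24, -25.66, 5.09, 1.0, 40.0, -5.6] rows 6.3
[ 0.63880009 -0.14889543  0.11445582]
```

jog_arm(
  targets=[
    [0.2, -25.7, 5.1, 1, 40, -5.6],
    [0.2, -25.7, 5.1, 1, 40, -5.6],
    [0.2, -25.7, 5.1, 1, 40, -5.6],
    [0.2, -25.7, 5.1, 1, 40, -5.6],
    [0.2, -25.7, 5.1, 1, 40, -5.6],
    [0.2, -25.7, 5.1, 1, 40, -5.6],
    [0.2, -25.7, 5.1, 1, 40, -5.6],
    [0.2, -25.7, 5.1, 1, 40, -5.6],
  ],
)

```text
time_s: 11.92
position: [0.6383, -0.153, 0.2069]
tool_rot: [[-0.859, -0.091, -0.504], [-0.08, 0.996, -0.045], [0.506, 0.002, -0.862]]
ft_force: [-0.6, 0.8, -1.8]
grip_width: 0.0635
gripper_force: 100.2
```

jog_arm(
  targets=[
    [0, 0, 0, 0, 0, 0],
    [0, 0, 0, 0, 0, 0],
  ],
)

```text
time_s: 12.08
position: [0.6387, -0.1482, 0.2121]
tool_rot: [[-0.862, -0.097, -0.498], [-0.084, 0.995, -0.049], [0.5, -0.0, -0.866]]
ft_force: [0.4, 0.2, -2.6]
grip_width: 0.0631
gripper_force: 100.2
```

```bash
cat > lk.py <<'E'
from p2 import *
def look(tag):
    for c in ("top","side"):
        im=env.get_image(c); W=cloud(im)
        cv2.imwrite(f"pics/{tag}_{c}.png",cv2.resize(im["frame"][120:300,230:440] if c=="side" else im["frame"][90:250,260:420],None,fx=3,fy=3)[...,::-1])
        m=(abs(W[...,1]+.149)<.06)&(W[...,0]>.58)&(W[...,0]<.72)&(W[...,2]>.012)&(W[...,2]<.3)
        for r in env.regions_of(c,"plate")[:2]:
            k=m&r["pixels"]
            if k.sum()<40: continue
            q=W[k]; w=np.linalg.svd(q-q.mean(0),full_matrices=False)[2]
            print(c,round(r["score"],2),len(q),"med",np.median(q,0).round(3),"min",q.min(0).round(3),"max",q.max(0).round(3),"n",w[2].round(3),"long",w[0].round(3))
            for h in np.arange(.08,.28,.02):
                s=q[abs(q[:,2]-h)<.01]
                if len(s)>3: print("   z",round(h,2),"x",np.percentile(s[:,0],[5,50,95]).round(3),"y",np.percentile(s[:,1],[5,95]).round(3))
E
python3 - <<'E'
from lk import *
p,r=rackgoal(np.load("X2.npy"))
plan([(p+.1*up,r,"over rack")]); print(env.observe()["q"]); look("k")
E
```

```text
over rack [0.11, -0.07, -0.2, -0.0, -0.2, 0.1] rows 0.1
[ -18.70805158   49.27576272   31.48983582  -14.75166931  126.0708332
 -120.13330733]
top 0.66 215 med [ 0.638 -0.167  0.227] min [ 0.635 -0.18   0.109] max [ 0.655 -0.152  0.26 ] n [-0.977 -0.206  0.049] long [-0.048 -0.011 -0.999]
   z 0.12 x [0.638 0.638 0.639] y [-0.175 -0.161]
   z 0.14 x [0.637 0.638 0.64 ] y [-0.177 -0.16 ]
   z 0.16 x [0.637 0.638 0.639] y [-0.178 -0.158]
   z 0.18 x [0.636 0.637 0.64 ] y [-0.178 -0.157]
   z 0.2 x [0.636 0.638 0.638] y [-0.177 -0.156]
   z 0.22 x [0.636 0.637 0.639] y [-0.178 -0.157]
   z 0.24 x [0.636 0.637 0.639] y [-0.179 -0.155]
   z 0.26 x [0.637 0.644 0.653] y [-0.177 -0.155]
top 0.63 94 med [ 0.628 -0.176  0.046] min [ 0.616 -0.194  0.012] max [ 0.663 -0.157  0.109] n [-0.842 -0.525 -0.123] long [-0.201  0.093  0.975]
side 0.57 808 med [ 0.639 -0.161  0.196] min [ 0.632 -0.185  0.054] max [ 0.66  -0.105  0.262] n [ 0.983  0.185 -0.006] long [ 0.008 -0.073 -0.997]
   z 0.12 x [0.634 0.639 0.654] y [-0.178 -0.123]
   z 0.14 x [0.634 0.639 0.655] y [-0.179 -0.12 ]
   z 0.16 x [0.634 0.639 0.654] y [-0.179 -0.124]
   z 0.18 x [0.633 0.638 0.653] y [-0.179 -0.12 ]
   z 0.2 x [0.634 0.638 0.654] y [-0.179 -0.124]
   z 0.22 x [0.633 0.637 0.645] y [-0.181 -0.12 ]
   z 0.24 x [0.633 0.637 0.646] y [-0.179 -0.119]
   z 0.26 x [0.634 0.643 0.653] y [-0.177 -0.119]
```

View pics/k_side.png

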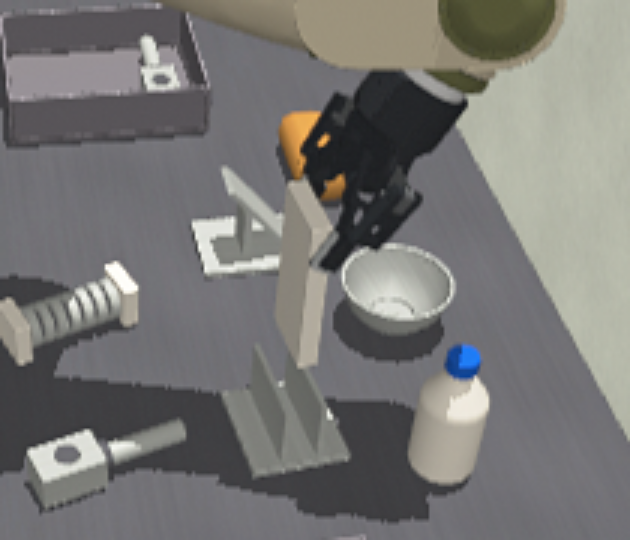

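The held plate hangs upright above the slot, with its lower edge at (300,350) and the rack at (285,400). Its centre is x≈0.644, y≈-0.149, which matches the rack. Inserting.

jog_arm(
  targets=[
    [-1.5, -0.05, 2.6, 0, 0, 0],
    [-2, -0.05, 3.46, 0, 0, 0],
    [-2.5, -0.05, 4.33, 0, 0, 0],
    [-3, -0.05, 5.2, 0, 0, 0],
    [-3, -0.05, 5.2, 0, 0, 0],
  ],
)

```text
time_s: 12.7
position: [0.6384, -0.1496, 0.15]
tool_rot: [[-0.86, -0.096, -0.501], [-0.083, 0.995, -0.048], [0.503, 0.001, -0.864]]
ft_force: [-0.6, 0.2, -2.1]
grip_width: 0.0635
gripper_force: 100.3
```

```bash
python3 - <<'E'
from p2 import *
p,r=rackgoal(np.load("X2.npy")); o=env.observe(); print(o["position"],o["ft_force"],o["wrist_torque"])
plan([(p,r)])
E
```

```text
[ 0.63835674 -0.14961547  0.14996242] [-0.56905057  0.24534211 -2.07964014] [-0.00057773 -0.37881486 -0.01499862]
 [-1.83, 0.06, 3.04, 0.1, -0.4, 0.1] rows 0.9
```

jog_arm(
  targets=[
    [-0.6, 0, 1, 0, -0.3, 0],
    [-1.2, 0, 2, 0, -0.3, 0],
    [-1.55, 0, 2.6, 0, -0.3, 0],
    [-1.8, 0, 3, 0, -0.3, 0],
    [-1.8, 0, 3, 0, -0.3, 0],
    [-1.8, 0, 3, 0, -0.3, 0],
  ],
)

```text
time_s: 13.2
position: [0.6394, -0.15, 0.1169]
tool_rot: [[-0.864, -0.096, -0.494], [-0.083, 0.995, -0.048], [0.496, -0.001, -0.868]]
ft_force: [1.1, 0.0, -1.2]
grip_width: 0.0637
gripper_force: 100.3
```

```bash
python3 - <<'E'
from p2 import *
p,r=rackgoal(np.load("X2.npy")); o=env.observe(); print(o["position"],o["ft_force"],o["wrist_torque"])
plan([(p,r)])
E
```

```text
[ 0.63939909 -0.14996139  0.11690449] [ 1.14044428  0.01553782 -1.19344414] [ 0.03800326 -0.37332522 -0.00054153]
 [-0.08, 0.11, 0.24, 0.0, 0.0, 0.0] rows 0.1
```

Down a little more until it touches.

jog_arm(
  targets=[
    [-0.1, 0, 0.2, 0, 0, 0],
    [-0.15, 0, 0.3, 0, 0, 0],
    [-0.25, 0, 0.4, 0, 0, 0],
    [-0.25, 0, 0.4, 0, 0, 0],
  ],
)

```text
time_s: 13.53
position: [0.6396, -0.1499, 0.1137]
tool_rot: [[-0.865, -0.095, -0.493], [-0.082, 0.995, -0.049], [0.495, -0.002, -0.869]]
ft_force: [-0.2, -0.1, 5.6]
grip_width: 0.063
gripper_force: 101.2
```

jog_arm(
  targets=[
    [0, 0, 0, 0, 0, 0],
    [0, 0, 0, 0, 0, 0],
    [0, 0, 0, 0, 0, 0],
    [0, 0, 0, 0, 0, 0],
    [0, 0, 0, 0, 0, 0],
  ],
  hand=1,
)

```text
time_s: 13.95
position: [0.6395, -0.1499, 0.112]
tool_rot: [[-0.864, -0.096, -0.494], [-0.083, 0.995, -0.048], [0.496, -0.001, -0.868]]
ft_force: [-0.5, 0.2, -0.4]
grip_width: 0.0851
gripper_force: 0.0
```

jog_arm(
  targets=[
    [0, 0, -2, 0, 0, 0],
    [0, 0, -4, 0, 0, 0],
    [0, 0, -7, 0, 0, 0],
    [0, 0, -10, 0, 0, 0],
    [0, 0, -12, 0, 0, 0],
    [0, 0, -12, 0, 0, 0],
  ],
)

```text
time_s: 14.45
position: [0.6905, -0.1421, 0.2131]
tool_rot: [[-0.865, -0.097, -0.493], [-0.084, 0.995, -0.049], [0.495, -0.001, -0.869]]
ft_force: [1.0, -0.0, 0.0]
grip_width: 0.0855
gripper_force: 0.0
```

```bash
cat > p3.py <<'E'
from plan import *
up=np.array([0,0,1.])
E
python3 - <<'E'
from lk import *
print(env.observe()["q"]); look("m")
E
```

```text
[ -17.17088248   57.72764917   12.78832843  -16.06257994  136.06902969
 -121.70685626]
top 0.77 304 med [ 0.641 -0.157  0.134] min [ 0.637 -0.181  0.036] max [ 0.658 -0.133  0.161] n [-0.991 -0.114  0.076] long [-0.077  0.004 -0.997]
   z 0.08 x [0.638 0.64  0.642] y [-0.176 -0.137]
   z 0.1 x [0.637 0.639 0.642] y [-0.178 -0.136]
   z 0.12 x [0.638 0.64  0.643] y [-0.179 -0.136]
   z 0.14 x [0.638 0.64  0.642] y [-0.177 -0.136]
   z 0.16 x [0.639 0.647 0.656] y [-0.177 -0.137]
side 0.82 623 med [ 0.642 -0.169  0.113] min [ 0.634 -0.184  0.015] max [ 0.659 -0.114  0.163] n [ 0.974  0.226 -0.015] long [ 0.022 -0.161 -0.987]
   z 0.08 x [0.636 0.64  0.655] y [-0.182 -0.122]
   z 0.1 x [0.636 0.64  0.656] y [-0.181 -0.124]
   z 0.12 x [0.635 0.64  0.656] y [-0.181 -0.12 ]
   z 0.14 x [0.635 0.64  0.654] y [-0.181 -0.126]
   z 0.16 x [0.636 0.644 0.654] y [-0.18  -0.124]
```

The plate stands upright in the slot at x≈0.646, y≈-0.15 (0.158 m top). Now the roll.

```bash
python3 - <<'E'
from p3 import *
a=np.array([.464,.0065,.003]); t=np.array([.503,-.420,.010])
plan([([.60,-.08,.29],R(12,0),"clear"),(a+.08*up,R(19.7,0),"hover"),(a,R(19.7,0),"grasp"),(a+.15*up,R(19.7,0),"lift"),([.49,-.22,.15],R(-34,0),"mid"),(t+.10*up,R(-88.5,0),"over"),(t,R(-88.5,0),"down")])
E
```

```text
clear [11.17, 7.16, -2.55, 1.5, -29.4, -6.4] rows 4.2
hover [11.5, 11.29, 20.7, 0.0, 0.0, -7.7] rows 6.3
grasp [0.0, 0.0, 8.0, 0.0, 0.0, 0.0] rows 1.9
lift [0.0, 0.0, -15.0, 0.0, 0.0, 0.0] rows 3.6
mid [5.19, -22.2, 0.3, 0.0, 0.0, 53.7] rows 7.5
over [-12.26, -15.85, 4.0, 0.0, 0.0, 54.5] rows 7.6
down [0.0, 0.0, 10.0, 0.0, 0.0, 0.0] rows 2.4
```

jog_arm(
  targets=[
    [4, 2, -4, 0.5, -10, -2],
    [11.2, 7.2, -2.6, 1.5, -29.4, -6.4],
    [11.2, 7.2, -2.6, 1.5, -29.4, -6.4],
    [11.2, 7.2, -2.6, 1.5, -29.4, -6.4],
    [11.2, 7.2, -2.6, 1.5, -29.4, -6.4],
    [11.2, 7.2, -2.6, 1.5, -29.4, -6.4],
    [11.2, 7.2, -2.6, 1.5, -29.4, -6.4],
    [11.2, 7.2, -2.6, 1.5, -29.4, -6.4],
  ],
)

```text
time_s: 15.32
position: [0.6003, -0.0798, 0.2908]
tool_rot: [[-0.978, -0.208, -0.003], [-0.208, 0.978, 0.001], [0.003, 0.001, -1.0]]
ft_force: [0.3, -0.5, -1.3]
grip_width: 0.0855
gripper_force: 0.0
```

jog_arm(
  targets=[
    [11.5, 11.3, 20.7, 0, 0, -7.7],
    [11.5, 11.3, 20.7, 0, 0, -7.7],
    [11.5, 11.3, 20.7, 0, 0, -7.7],
    [11.5, 11.3, 20.7, 0, 0, -7.7],
    [11.5, 11.3, 20.7, 0, 0, -7.7],
    [11.5, 11.3, 20.7, 0, 0, -7.7],
    [11.5, 11.3, 20.7, 0, 0, -7.7],
    [11.5, 11.3, 20.7, 0, 0, -7.7],
  ],
)

```text
time_s: 15.98
position: [0.4615, 0.0084, 0.0811]
tool_rot: [[-0.941, -0.338, -0.01], [-0.338, 0.941, 0.003], [0.009, 0.006, -1.0]]
ft_force: [-0.4, 0.5, -0.4]
grip_width: 0.0857
gripper_force: 0.0
```

```bash
python3 - <<'E'
from p3 import *
a=np.array([.464,.0065,.003])
print(cur()[0],env.observe()["q"]); plan([(a,R(19.7,0),"grasp")])
E
```

```text
[0.46153247 0.00840591 0.08109616] [-1.37082989e+01  2.38660027e+01  1.00414339e+02  1.06692047e-02
  5.63350463e+01 -1.23493701e+02]
grasp [-0.24, -0.31, 7.81, 0.3, -0.5, 0.1] rows 1.9
```

jog_arm(
  targets=[
    [-0.2, -0.2, 4, 0.3, -0.5, 0],
    [-0.2, -0.2, 7.8, 0.3, -0.5, 0],
    [-0.2, -0.2, 7.8, 0.3, -0.5, 0],
    [-0.2, -0.2, 7.8, 0.3, -0.5, 0],
  ],
)

```text
time_s: 16.32
position: [0.4668, 0.0058, 0.0057]
tool_rot: [[-0.941, -0.337, 0.005], [-0.337, 0.941, -0.001], [-0.005, -0.002, -1.0]]
ft_force: [-0.2, -0.5, 0.9]
grip_width: 0.0856
gripper_force: 0.0
```

jog_arm(
  targets=[
    [0, 0, 0, 0, 0, 0],
    [0, 0, 0, 0, 0, 0],
    [0, 0, 0, 0, 0, 0],
    [0, 0, 0, 0, 0, 0],
    [0, 0, 0, 0, 0, 0],
    [0, 0, 0, 0, 0, 0],
  ],
  hand=0,
  newtons=90,
)

```text
time_s: 16.82
position: [0.4664, 0.0062, 0.0082]
tool_rot: [[-0.941, -0.338, 0.011], [-0.338, 0.941, -0.002], [-0.01, -0.005, -1.0]]
ft_force: [-3.5, 0.5, 13.7]
grip_width: 0.0379
gripper_force: 88.7
```

jog_arm(
  targets=[
    [0, 0, -3, 0, 0, 0],
    [0, 0, -7, 0, 0, 0],
    [0, 0, -11, 0, 0, 0],
    [0, 0, -15, 0, 0, 0],
    [0, 0, -15, 0, 0, 0],
    [0, 0, -15, 0, 0, 0],
  ],
)

```text
time_s: 17.32
position: [0.4649, 0.0065, 0.1583]
tool_rot: [[-0.941, -0.338, 0.013], [-0.338, 0.941, -0.002], [-0.011, -0.006, -1.0]]
ft_force: [-0.3, 0.4, -3.9]
grip_width: 0.0375
gripper_force: 93.0
```

```bash
python3 - <<'E'
from p3 import *
t=np.array([.503,-.420,.010])
print(cur()[0]); plan([([.49,-.22,.15],R(-34,0),"mid"),(t+.10*up,R(-88.5,0),"over"),(t,R(-88.5,0),"down")])
E
```

```text
[0.46486638 0.00646989 0.15829971]
mid [5.29, -22.16, 0.91, -0.0, 0.8, 53.7] rows 7.5
over [-12.26, -15.85, 4.0, 0.0, 0.0, 54.5] rows 7.6
down [0.0, 0.0, 10.0, 0.0, 0.0, 0.0] rows 2.4
```

jog_arm(
  targets=[
    [5.3, -22.2, 0.9, 0, 0.8, 53.7],
    [5.3, -22.2, 0.9, 0, 0.8, 53.7],
    [5.3, -22.2, 0.9, 0, 0.8, 53.7],
    [5.3, -22.2, 0.9, 0, 0.8, 53.7],
    [5.3, -22.2, 0.9, 0, 0.8, 53.7],
    [5.3, -22.2, 0.9, 0, 0.8, 53.7],
    [5.3, -22.2, 0.9, 0, 0.8, 53.7],
    [5.3, -22.2, 0.9, 0, 0.8, 53.7],
  ],
)

```text
time_s: 17.98
position: [0.4886, -0.2213, 0.1454]
tool_rot: [[-0.824, 0.566, -0.009], [0.566, 0.824, 0.003], [0.009, -0.002, -1.0]]
ft_force: [-0.3, 1.3, -3.5]
grip_width: 0.0372
gripper_force: 92.7
```

jog_arm(
  targets=[
    [-12.3, -15.9, 2, 0, 0, 54.5],
    [-12.3, -15.9, 2, 0, 0, 54.5],
    [-12.3, -15.9, 2, 0, 0, 54.5],
    [-12.3, -15.9, 2, 0, 0, 54.5],
    [-12.3, -15.9, 2, 0, 0, 54.5],
    [-12.3, -15.9, 2, 0, 0, 54.5],
    [-12.3, -15.9, 2, 0, 0, 54.5],
    [-12.3, -15.9, 2, 0, 0, 54.5],
  ],
)

```text
time_s: 18.65
position: [0.5016, -0.4208, 0.1245]
tool_rot: [[-0.019, 1.0, -0.009], [1.0, 0.019, 0.005], [0.005, -0.008, -1.0]]
ft_force: [-0.7, -0.8, -3.4]
grip_width: 0.0376
gripper_force: 92.6
```

```bash
python3 - <<'E'
from p3 import *
t=np.array([.503,-.420,.014])
o=env.observe();print(cur()[0],o["q"],o["grip_width"],o["ft_force"]); plan([(t,R(-88.5,0),"down")])
E
```

```text
[ 0.50163974 -0.42084     0.12450179] [-50.24734625  37.33443447  64.92927178  -0.21584641  78.25188078
 -51.30521619] 0.037554922011085595 [-0.6925211  -0.83763246 -3.42705972]
down [0.03, 0.23, 11.05, -0.5, -0.3, -0.4] rows 2.7
```

jog_arm(
  targets=[
    [0, 0.2, 4, -0.5, -0.3, -0.4],
    [0, 0.2, 7.5, -0.5, -0.3, -0.4],
    [0, 0.2, 9.5, -0.5, -0.3, -0.4],
    [0, 0.2, 10.5, -0.5, -0.3, -0.4],
    [0, 0.2, 11, -0.5, -0.3, -0.4],
    [0, 0.2, 11, -0.5, -0.3, -0.4],
    [0, 0.2, 11, -0.5, -0.3, -0.4],
  ],
)

```text
time_s: 19.23
position: [0.5044, -0.4212, 0.0183]
tool_rot: [[-0.034, 0.999, 0.004], [0.999, 0.034, -0.005], [-0.006, 0.004, -1.0]]
ft_force: [-0.5, -0.1, -2.1]
grip_width: 0.0375
gripper_force: 92.8
```

jog_arm(
  targets=[
    [0, 0, 0.1, 0, 0, 0],
    [0, 0, 0.2, 0, 0, 0],
    [0, 0, 0.2, 0, 0, 0],
    [0, 0, 0.2, 0, 0, 0],
  ],
)

```text
time_s: 19.57
position: [0.5042, -0.4209, 0.0161]
tool_rot: [[-0.034, 0.999, 0.004], [0.999, 0.034, -0.005], [-0.005, 0.004, -1.0]]
ft_force: [-0.4, 0.0, -2.9]
grip_width: 0.0373
gripper_force: 92.8
```

jog_arm(
  targets=[
    [0, 0, 0.2, 0, 0, 0],
    [0, 0, 0.4, 0, 0, 0],
    [0, 0, 0.4, 0, 0, 0],
    [0, 0, 0.4, 0, 0, 0],
  ],
)

```text
time_s: 19.9
position: [0.5043, -0.421, 0.0134]
tool_rot: [[-0.034, 0.999, 0.004], [0.999, 0.034, -0.006], [-0.006, 0.004, -1.0]]
ft_force: [-1.8, 4.4, 9.5]
grip_width: 0.0374
gripper_force: 94.1
```

On the floor. Releasing with partial opening, lifting, then planning the nozzle.

jog_arm(
  targets=[
    [0, 0, 0, 0, 0, 0],
    [0, 0, 0, 0, 0, 0],
    [0, 0, 0, 0, 0, 0],
    [0, 0, 0, 0, 0, 0],
  ],
  hand=0.68,
)

```text
time_s: 20.23
position: [0.5041, -0.4209, 0.0114]
tool_rot: [[-0.034, 0.999, 0.004], [0.999, 0.034, -0.004], [-0.004, 0.003, -1.0]]
ft_force: [0.5, -0.5, 0.1]
grip_width: 0.0579
gripper_force: 0.0
```

jog_arm(
  targets=[
    [0, 0, -3, 0, 0, 0],
    [0, 0, -7, 0, 0, 0],
    [0, 0, -11, 0, 0, 0],
    [0, 0, -14, 0, 0, 0],
    [0, 0, -14, 0, 0, 0],
    [0, 0, -14, 0, 0, 0],
  ],
)

```text
time_s: 20.73
position: [0.5039, -0.4206, 0.1531]
tool_rot: [[-0.034, 0.999, 0.006], [0.999, 0.034, -0.007], [-0.007, 0.006, -1.0]]
ft_force: [0.3, -0.1, -1.0]
grip_width: 0.058
gripper_force: 0.0
```

```bash
python3 - <<'E'
from m import *
from p3 import *
im=env.get_image("top"); W=cloud(im)
for n,b in (("nozz",B["nozz"]),("roll",(.45,.55,-.52,-.33,.02,.056))):
    m=(W[...,0]>b[0])&(W[...,0]<b[1])&(W[...,1]>b[2])&(W[...,1]<b[3])&(W[...,2]>b[4])&(W[...,2]<b[5]); p=W[m]
    print(n,len(p),cv2.minAreaRect(p[:,:2].astype(np.float32)*1000),p[:,2].max())
d=np.array([np.cos(np.radians(16.6)),np.sin(np.radians(16.6)),0])
a=np.array([.481,-.174,.006])-.030*d; print(a)
Rn=R(-163.4,0)
print(cur()[0]); plan([(a+.12*up,Rn,"hover"),(a,Rn,"grasp"),(a+.18*up,Rn,"lift")])
E
```

```text
Traceback (most recent call last):
ValueError: zero-size array to reduction operation maximum which has no identity
```

```bash
cat > p4.py <<'E'
from m import *
from p3 import *
d=np.array([np.cos(np.radians(16.6)),np.sin(np.radians(16.6)),0])
a=np.array([.481,-.174,.006])-.030*d
Rn=R(-163.4,0); Rt=R(-90.5,0); t=np.array([.496,.386,.012])
E
python3 - <<'E'
from p4 import *
for c in ("top","side"):
    W=cloud(env.get_image(c))
    for n,b in (("nozz",B["nozz"]),("roll",(.45,.55,-.52,-.33,.02,.056))):
        m=(W[...,0]>b[0])&(W[...,0]<b[1])&(W[...,1]>b[2])&(W[...,1]<b[3])&(W[...,2]>b[4])&(W[...,2]<b[5]); p=W[m]
        if len(p)>20: print(c,n,len(p),cv2.minAreaRect(p[:,:2].astype(np.float32)*1000),p[:,2].max())
print(a,cur()[0]); plan([(a+.12*up,Rn,"hover"),(a,Rn,"grasp"),(a+.18*up,Rn,"lift"),([.50,.02,.19],R(-127,0)),([.50,.22,.19],R(-105,0)),(t+.1*up,Rt)])
E
```

```text
top roll 314 ((496.331787109375, -373.4443664550781), (76.87974548339844, 83.15707397460938), 2.6157190799713135) 0.05536495395893115
side nozz 539 ((459.3922119140625, -178.4571075439453), (96.2945556640625, 43.25194549560547), 17.919885635375977) 0.04148923696620366
side roll 1684 ((500.3005065917969, -423.9126892089844), (98.13223266601562, 187.81504821777344), 0.03927650302648544) 0.05597169151524439
[ 0.45225032 -0.18257065  0.006     ] [ 0.50310977 -0.41971028  0.14965398]
hover [23.88, -4.29, 2.32, 0.1, 0.0, 75.3] rows 10.5
grasp [0.0, 0.0, 12.0, 0.0, 0.0, 0.0] rows 2.9
lift [0.0, 0.0, -18.0, 0.0, 0.0, 0.0] rows 4.3
 [10.36, -18.05, -0.4, 0.0, 0.0, -36.4] rows 5.1
 [15.97, -12.04, 0.0, 0.0, 0.0, -22.0] rows 4.8
 [15.93, -4.68, 7.8, 0.0, 0.0, -14.5] rows 4.4
```

jog_arm(
  targets=[
    [12, -2, 0, 0, 0, 50],
    [12, -2, 0, 0, 0, 50],
    [12, -2, 0, 0, 0, 50],
    [12, -2, 0, 0, 0, 50],
    [12, -2, 0, 0, 0, 50],
    [12, -2, 0, 0, 0, 50],
    [12, -2, 0, 0, 0, 50],
    [12, -2, 0, 0, 0, 50],
  ],
  hand=1,
)

```text
time_s: 21.55
position: [0.4792, -0.3005, 0.1495]
tool_rot: [[0.747, 0.665, 0.001], [0.665, -0.747, -0.002], [-0.0, 0.003, -1.0]]
ft_force: [-0.4, -0.6, -0.2]
grip_width: 0.0853
gripper_force: 0.0
```

```bash
python3 - <<'E'
from p4 import *
print(cur()[0]); plan([(a+.08*up,Rn,"hover")])
E
```

```text
[ 0.47916429 -0.30054222  0.14951014]
hover [5.84, -10.62, 6.32, 0.2, -0.0, 25.1] rows 3.5
```

jog_arm(
  targets=[
    [5.8, -10.6, 6.3, 0.2, 0, 25.1],
    [5.8, -10.6, 6.3, 0.2, 0, 25.1],
    [5.8, -10.6, 6.3, 0.2, 0, 25.1],
    [5.8, -10.6, 6.3, 0.2, 0, 25.1],
    [5.8, -10.6, 6.3, 0.2, 0, 25.1],
    [5.8, -10.6, 6.3, 0.2, 0, 25.1],
  ],
)

```text
time_s: 22.05
position: [0.4522, -0.1836, 0.087]
tool_rot: [[0.956, 0.295, 0.001], [0.295, -0.956, -0.001], [0.001, 0.001, -1.0]]
ft_force: [0.4, -0.6, 0.2]
grip_width: 0.0855
gripper_force: 0.0
```

```bash
python3 - <<'E'
from p4 import *
print(cur()[0],env.observe()["q"]); plan([(a,Rn,"grasp")])
E
```

```text
[ 0.45221398 -0.18364708  0.08700326] [-3.60278380e+01  2.51913179e+01  9.64255751e+01 -1.01263965e-02
  5.82965025e+01  3.68382144e+01]
grasp [0.03, -0.11, 8.1, 0.1, -0.0, 0.5] rows 1.9
```

jog_arm(
  targets=[
    [0, -0.1, 4, 0, 0, 0.5],
    [0, -0.1, 7.5, 0, 0, 0.5],
    [0, -0.1, 7.9, 0, 0, 0.5],
    [0, -0.1, 7.9, 0, 0, 0.5],
    [0, -0.1, 7.9, 0, 0, 0.5],
  ],
)

```text
time_s: 22.47
position: [0.4528, -0.184, 0.0095]
tool_rot: [[0.959, 0.282, 0.003], [0.282, -0.959, -0.002], [0.002, 0.003, -1.0]]
ft_force: [-0.4, -0.7, 0.2]
grip_width: 0.0853
gripper_force: 0.0
```

jog_arm(
  targets=[
    [0, 0, 0, 0, 0, 0],
    [0, 0, 0, 0, 0, 0],
    [0, 0, 0, 0, 0, 0],
    [0, 0, 0, 0, 0, 0],
    [0, 0, 0, 0, 0, 0],
    [0, 0, 0, 0, 0, 0],
  ],
  hand=0,
  newtons=90,
)

```text
time_s: 22.97
position: [0.4524, -0.1831, 0.0096]
tool_rot: [[0.96, 0.282, 0.003], [0.282, -0.96, -0.003], [0.002, 0.003, -1.0]]
ft_force: [-1.8, 0.6, 10.5]
grip_width: 0.0386
gripper_force: 91.4
```

jog_arm(
  targets=[
    [0, 0, -4, 0, 0, 0],
    [0, 0, -8, 0, 0, 0],
    [0, 0, -12, 0, 0, 0],
    [0, 0, -15, 0, 0, 0],
    [0, 0, -17.5, 0, 0, 0],
    [0, 0, -17.5, 0, 0, 0],
    [0, 0, -17.5, 0, 0, 0],
  ],
)

```text
time_s: 23.55
position: [0.4515, -0.1824, 0.1838]
tool_rot: [[0.96, 0.281, 0.003], [0.281, -0.96, -0.002], [0.002, 0.003, -1.0]]
ft_force: [-0.4, 0.9, -4.2]
grip_width: 0.0389
gripper_force: 93.0
```

```bash
python3 - <<'E'
from p4 import *
o=env.observe(); print(cur()[0],o["ft_force"],o["grip_width"])
plan([([.50,.02,.19],R(-127,0)),([.50,.22,.19],R(-105,0)),(t+.1*up,Rt)])
E
```

```text
[ 0.45154838 -0.18242597  0.18375098] [-0.43528565  0.93467662 -4.2335303 ] 0.03890541614774075
 [10.35, -18.06, -0.66, 0.2, -0.1, -36.7] rows 5.1
 [15.97, -12.04, 0.0, 0.0, 0.0, -22.0] rows 4.8
 [15.93, -4.68, 7.8, 0.0, 0.0, -14.5] rows 4.4
```

jog_arm(
  targets=[
    [10.3, -18, -0.7, 0, 0, -36.7],
    [10.3, -18, -0.7, 0, 0, -36.7],
    [10.3, -18, -0.7, 0, 0, -36.7],
    [10.3, -18, -0.7, 0, 0, -36.7],
    [10.3, -18, -0.7, 0, 0, -36.7],
    [10.3, -18, -0.7, 0, 0, -36.7],
    [10.3, -18, -0.7, 0, 0, -36.7],
  ],
)

```text
time_s: 24.13
position: [0.499, 0.0212, 0.188]
tool_rot: [[0.598, 0.802, -0.002], [0.802, -0.598, -0.001], [-0.002, -0.001, -1.0]]
ft_force: [-0.3, -0.1, -3.0]
grip_width: 0.0384
gripper_force: 92.7
```

jog_arm(
  targets=[
    [16, -12, 0, 0, 0, -22],
    [16, -12, 0, 0, 0, -22],
    [16, -12, 0, 0, 0, -22],
    [16, -12, 0, 0, 0, -22],
    [16, -12, 0, 0, 0, -22],
    [16, -12, 0, 0, 0, -22],
    [16, -12, 0, 0, 0, -22],
  ],
)

```text
time_s: 24.72
position: [0.4997, 0.2193, 0.1881]
tool_rot: [[0.258, 0.966, -0.001], [0.966, -0.258, -0.002], [-0.003, -0.001, -1.0]]
ft_force: [0.2, -1.7, -3.0]
grip_width: 0.0385
gripper_force: 92.7
```

```bash
python3 - <<'E'
from p4 import *
print(cur()[0]); plan([(t+.1*up,Rt)])
E
```

```text
[0.49965543 0.21927369 0.18812879]
 [16.03, -4.65, 7.58, -0.1, 0.1, -14.5] rows 4.4
```

jog_arm(
  targets=[
    [16, -4.65, 0, 0, 0, -14.5],
    [16, -4.65, 0, 0, 0, -14.5],
    [16, -4.65, 0, 0, 0, -14.5],
    [16, -4.65, 0, 0, 0, -14.5],
    [16, -4.65, 0, 0, 0, -14.5],
    [16, -4.65, 4, 0, 0, -14.5],
    [16, -4.65, 7.5, 0, 0, -14.5],
    [16, -4.65, 7.5, 0, 0, -14.5],
  ],
)

```text
time_s: 25.38
position: [0.4943, 0.3819, 0.1069]
tool_rot: [[0.011, 1.0, -0.011], [1.0, -0.011, -0.008], [-0.009, -0.011, -1.0]]
ft_force: [-1.2, -0.5, -4.6]
grip_width: 0.0386
gripper_force: 92.4
```

```bash
python3 - <<'E'
from p4 import *
print(cur()[0]); t[2]=.017; plan([(t,Rt)])
W=cloud(env.get_image("side"))
for n,b in (("Ltote",B["Ltote"]),("innozz",(.5,.66,.33,.5,.02,.05))):
    m=(W[...,0]>b[0])&(W[...,0]<b[1])&(W[...,1]>b[2])&(W[...,1]<b[3])&(W[...,2]>b[4])&(W[...,2]<b[5]); p=W[m]
    if len(p)>20: print(n,len(p),cv2.minAreaRect(p[:,:2].astype(np.float32)*1000))
im=env.get_image("side"); cv2.imwrite("pics/n1.png",cv2.resize(im["frame"][60:220,170:380],None,fx=3,fy=3)[...,::-1])
E
```

```text
[0.4943491  0.38194945 0.10692533]
 [0.48, 0.26, 8.99, -0.6, 0.5, -0.1] rows 2.2
Ltote 343 ((546.9773559570312, 416.33062744140625), (202.930908203125, 229.58116149902344), 89.29920196533203)
innozz 198 ((588.8565063476562, 414.4222412109375), (170.2069091796875, 138.5400848388672), 89.20861053466797)
```

View pics/n1.png

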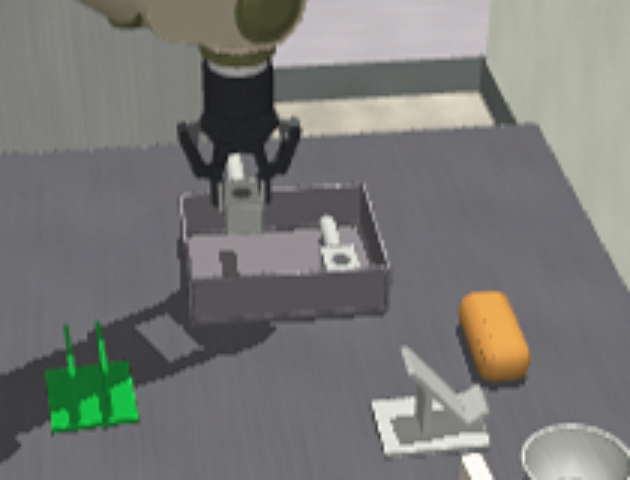

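The nozzle is held over the tote's free half at (240,205), along y. The other nozzle, at (335,245), is clear of it. Lowering.

jog_arm(
  targets=[
    [0.5, 0.3, 0, -0.6, 0.5, 0],
    [0.5, 0.3, 4, -0.6, 0.5, 0],
    [0.5, 0.3, 7, -0.6, 0.5, 0],
    [0.5, 0.3, 8.5, -0.6, 0.5, 0],
    [0.5, 0.3, 9, -0.6, 0.5, 0],
    [0.5, 0.3, 9, -0.6, 0.5, 0],
    [0.5, 0.3, 9, -0.6, 0.5, 0],
  ],
)

```text
time_s: 26.07
position: [0.5014, 0.391, 0.0269]
tool_rot: [[0.008, 1.0, 0.016], [1.0, -0.009, 0.009], [0.009, 0.016, -1.0]]
ft_force: [0.3, 1.2, -2.9]
grip_width: 0.0386
gripper_force: 92.7
```

jog_arm(
  targets=[
    [0, 0, 0.1, 0, 0, 0],
    [0, 0, 0.2, 0, 0, 0],
    [0, 0, 0.2, 0, 0, 0],
  ],
)

```text
time_s: 26.32
position: [0.5003, 0.3908, 0.0236]
tool_rot: [[0.008, 1.0, 0.014], [1.0, -0.008, 0.008], [0.008, 0.014, -1.0]]
ft_force: [-0.5, 0.3, -2.7]
grip_width: 0.0389
gripper_force: 92.7
```

jog_arm(
  targets=[
    [0, 0, 0.3, 0.3, -0.4, 0],
    [0, 0, 0.6, 0.5, -0.8, 0],
    [0, 0, 0.8, 0.5, -0.8, 0],
    [0, 0, 0.8, 0.5, -0.8, 0],
  ],
)

```text
time_s: 26.65
position: [0.5001, 0.3907, 0.0147]
tool_rot: [[0.008, 1.0, 0.004], [1.0, -0.008, -0.007], [-0.007, 0.004, -1.0]]
ft_force: [-0.1, -0.9, 0.5]
grip_width: 0.0387
gripper_force: 93.1
```

Touching the floor. Releasing and lifting.

jog_arm(
  targets=[
    [0, 0, 0.1, 0, 0, 0],
    [0, 0, 0.1, 0, 0, 0],
  ],
)

```text
time_s: 26.82
position: [0.5001, 0.3907, 0.0147]
tool_rot: [[0.008, 1.0, 0.004], [1.0, -0.008, -0.006], [-0.006, 0.004, -1.0]]
ft_force: [-3.5, -2.8, 6.6]
grip_width: 0.0387
gripper_force: 94.2
```

jog_arm(
  targets=[
    [0, 0, 0, 0, 0, 0],
    [0, 0, 0, 0, 0, 0],
    [0, 0, 0, 0, 0, 0],
    [0, 0, 0, 0, 0, 0],
  ],
  hand=0.65,
)

```text
time_s: 27.15
position: [0.5001, 0.3906, 0.0136]
tool_rot: [[0.008, 1.0, 0.004], [1.0, -0.008, -0.006], [-0.006, 0.004, -1.0]]
ft_force: [-0.6, -0.0, 0.3]
grip_width: 0.0554
gripper_force: 0.0
```

jog_arm(
  targets=[
    [0, 0, -3, 0, 0, 0],
    [0, 0, -7, 0, 0, 0],
    [0, 0, -11, 0, 0, 0],
    [0, 0, -15, 0, 0, 0],
    [-8, 0, -18, 0, 0, 0],
    [-14, -8, -18, 0, 0, 0],
    [-14, -8, -18, 0, 0, 0],
    [-14, -8, -18, 0, 0, 0],
  ],
)

```text
time_s: 27.82
position: [0.42, 0.2547, 0.1938]
tool_rot: [[0.008, 1.0, 0.004], [1.0, -0.008, -0.006], [-0.006, 0.004, -1.0]]
ft_force: [0.5, -0.9, 0.7]
grip_width: 0.0555
gripper_force: 0.0
```

```bash
python3 - <<'E'
from h import *
print(env.observe()["position"],env.observe()["ft_force"])
for c in ("side","top"):
    im=env.get_image(c); W=cloud(im); cv2.imwrite(f"pics/end_{c}.png",im["frame"][...,::-1])
    for n,b in (("nozz",(.45,.555,.33,.505,.02,.05)),("roll",(.45,.555,-.51,-.33,.02,.053)),("plate",(.58,.7,-.21,-.09,.09,.2))):
        m=(W[...,0]>b[0])&(W[...,0]<b[1])&(W[...,1]>b[2])&(W[...,1]<b[3])&(W[...,2]>b[4])&(W[...,2]<b[5]); p=W[m]
        if len(p)>10: print(c,n,len(p),np.median(p,0).round(3),p.min(0).round(3),p.max(0).round(3))
E
```

```text
[0.4199866  0.25474449 0.19379773] [ 0.48723076 -0.92617471  0.73838684]
side nozz 179 [0.501 0.402 0.041] [0.45  0.331 0.02 ] [0.553 0.505 0.049]
side roll 1216 [ 0.503 -0.417  0.045] [ 0.451 -0.483  0.02 ] [ 0.546 -0.33   0.053]
side plate 432 [ 0.642 -0.162  0.139] [ 0.635 -0.183  0.09 ] [ 0.659 -0.115  0.163]
top roll 723 [ 0.505 -0.416  0.044] [ 0.475 -0.51   0.021] [ 0.554 -0.351  0.053]
top plate 330 [ 0.641 -0.147  0.153] [ 0.635 -0.182  0.09 ] [ 0.658 -0.116  0.162]
```

View pics/end_side.png

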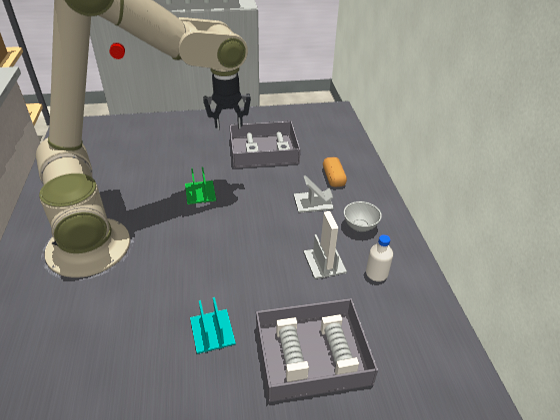

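The plate is upright in the steel rack (328,245), the roll lies in its tote (291,350) and the nozzle in its tote (252,143). The bowl, bottle and bun are in place. Handing in.

```bash
python3 -c "
from rig import env
print(env.close_job())"
```

```text
the job is handed in; nothing more can be done
None
```

The job is handed in, with no verdict shown: the plate drained on the rest and now stands upright in the steel rack, the roll and nozzle lie in their own totes, and the bowl, bottle and bun look untouched, after about 28 s of the 72 s allowed.

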